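Build up a model holder in the tilted model table and clamp it to the first click

TASK

Build up the model holder in the pocket of the tilted model table: the thick block first, the thin spacer plate flat on it, then the plate that carries the plaster jaw, each lying flat and square between the pocket's walls; hold the last by its metal plate, never by the plaster. Then tighten the wing knob clockwise, stop at the first click of its slip clutch (not a second one) and let go. Leave the table's tilt as it is set and the other things where they are.

Things in the scene. Friction and masses are not known exactly. Their poses are not given: they have to be found in the camera images.
- block: Thick aluminium carrier block, a plain cuboid 70 x 54 x 22 mm (x, y, z), about 0.2 kg, lying flat in the grey tray. Origin: centre of its underside; x along the 70 mm side, z up through it. It fits either way round (half turn about z).
- spacer: Thin aluminium spacer plate, 70 x 54 x 8 mm (x, y, z), about 75 g, lying flat in the grey tray. Origin: centre of its underside; x along the 70 mm side, z up. It fits either way round.
- model: Aluminium plate 70 x 54 x 10 mm (x, y, z) with a plaster jaw (horseshoe of teeth) on top, about 0.17 kg, lying flat in the grey tray. Origin: centre of the plate's underside; x along the 70 mm side, z up. The plaster starts 10 mm up and is 2 mm or more inside the plate's long edges; the teeth end 32 mm up. It fits either way round.
- cast: The plaster jaw fixed on the model plate: fragile, not to be gripped or pushed. Origin: 13.8 mm above the underside of the model plate.
- tray: Grey plastic work tray, fixed, 252 x 242 x 28 mm outside, walls and floor 4 mm thick. Origin: centre of its underside. It holds block, spacer, model plate and mounting disc, one in each quarter, turned at will. It stands on one side of the bench, the model table on the other; which is which changes.
- pocket (a point): Centre of the pocket's floor in the tilted model table, an aluminium plate on a round stand, about 0.1 m above the bench, tilt locked. z: the pocket's normal, 22 to 33 degrees from vertical, leaning to the robot's side; x: up the slope, away from the robot; y: across. The plate round the pocket is level with its floor, y = +-45 mm, x = -62 to +106 mm. Walls and jaw stand 36 mm above it.
- end_wall (a point): Top of the face of the pocket's low end wall, 35 mm down the slope from the pocket's centre, 36 mm above its floor; axes as the pocket's. A part that touches this wall has its origin at the pocket's x = 0. Parts may or may not slide down to it by themselves; the jaw pushes them there.
- finger_gap (a point): Foot of the middle of the pocket's +y side, 28.5 mm from its centre. The corner walls' inner faces lie in this plane and in its mirror plane at y = -28.5 mm. Between them each side has a gap for a finger, 44 mm long (x from -22 to 22 mm), open down to the floor and free outside. The wall tops have a small lead-in.
- jaw_face (a point): Top of the face of the sliding steel clamp jaw at the pocket's upper end, 36 mm above the floor, 44 mm wide; axes as the pocket's. At the start it stands 38 to 39.5 mm up the slope from the pocket's centre, so that 73 to 74.5 mm are open for the 70 mm parts.
- wing_grip (a point): Middle of the wing of the black clamp knob, on its axis, 66 mm above the pocket's floor, 90 mm up the slope from its centre. The wing is a bar 42 mm long, 12 mm thick, 26 mm high: its top is 12 mm above this point, its foot 12 mm below, on a round collar 33 mm wide. x along the wing's length, y across its thickness, z along the knob's axis (the pocket's normal).
- cam (a joint): Turn of the cam under the knob, rad, growing clockwise seen from above; 0.1 to 0.4 at the start. It moves the jaw 5 mm per rad down the slope; the jaw meets a stack lying against the end wall at about 1.0 (the wing then points along the pocket's x). It turns lightly (0.04 N m) and stays where it is left.
- wing (a joint): Slip of the wing on the cam in the knob's torque clutch, rad, growing clockwise; 0 at the start. It stays 0 while the jaw moves; when the jaw clamps the stack and the torque reaches about 0.14 N m, the cam stops and the wing slips on at that torque. First click at 0.17 rad of slip, second at 0.52 rad. The wing then stands 10 to 30 degrees clockwise past the pocket's x.
- mount_disc: Bystander: a black round mounting plate, 60 mm across, 14 mm high, in the tray. Origin: centre of its underside.
- stone_cast: Bystander: a yellowish stone jaw cast, about 62 x 60 x 40 mm, on the bench between tray and model table. Origin: centre of its underside.
- bottle: Bystander: an amber glass bottle, 48 mm across, 115 mm high, on the bench near the robot. Origin: centre of its underside.
- articulator: Bystander: a grey and steel dental articulator, 100 x 110 mm, 110 mm high, on the bench beyond the work. Origin: centre of its underside.
Mind the look-alikes: they are no part of the job. Several things have the shape of the spacer; the one meant has the colours described above.

How it is judged:
By the outcome, as a careful person would: the job done as asked, in the order asked, and still so for the second after the job is handed in, with the robot touching nothing.
It also fails if it takes over 72 s, if anything falls off the work surface, if the arm or the gripper's body presses on something with over 40 N, if the wrist force passes 120 N, or if a joint passes its speed limit or range.

ROBOT

A 7-joint arm with a two-finger parallel gripper is mounted at the origin on the work surface. World frame = base frame: x ahead of the robot, y to its left, z up, the work surface at z = 0. Lengths are in mm, angles in rad, forces in N, time in s.
With the tool pointing down it reaches from about 425 to 875 mm from the base axis. Payload 4.7 kg.
Tool frame: the origin (TCP) lies between the finger pads; the fingertips stand 22 mm ahead of it and the grasp point (between the pads) lies 3 mm ahead of it; z points along the fingers, y is the line along which they close (so a half turn about z gives the same grasp; the last joint's range is limited). The gripper opens to 87 mm and grips with 3 to 60 N. Pads are 19 mm wide; open, the fingers measure 117 mm over their backs; the gripper's body (75 mm by 190 mm) begins 51 mm behind the grasp point.
Start: joints at [-1.147, 0.321, -0.07, 1.45, 0.023, 1.371, -0.057], TCP at [259.004, 596.188, 244.587] pointing down, gripper open.
Joint ranges: [-2.86, 2.86], [-0.3, 2.09], [-1.38, 1.24], [0.06, 2.45], [-1.56, 4.7], [0.09, 2.05], [-2.69, 2.69]. Speed limits (rad/s): [2.57, 2.57, 3.14, 3.14, 3.14, 3.14, 3.14].

INTERFACE

Orientations are given as a rotation vector (axis times angle).
In Python, from bench import r gives the robot as it stands.
- The arm moves only by the tool carry_out, never from a script. Its argument "targets" is a list of rows, each a list of 5 numbers: the closure in counts, from 0 (fully open) to 255 (shut), then the shift along the tool's x, y, z in m, then the turn about the tool's z in degrees. In form: [[claw, x, y, z, turn], ...]. A call has 1 to 5 rows; each row shifts and turns the commanded pose from where the row before left it, along the tool's axes as they then stand; what a row does not reach is not made up. A row lasts 1/10 s, in which the tool goes at most 50 mm and 8.59 degrees, less where a joint would pass 70% of its speed; a pose out of reach is approached as far as the arm can. A call with a gripper value outside its range is refused whole. The fingers move at their own pace and stop on an object; "squeeze" is the grip in N (left out, the last holds). Time passes only in rows, so rows that do not move let the fingers close. It gives the time, the measured TCP pose, the force, the opening and the grip force at its end, in the units of the state.
- r.state(): the state, without advancing time (a new reading comes with each control period).
- r.camera(name): name is "scene" or "top"; returns a dict with "pixels" (384x512x3 uint8, red, green, blue), "camera_matrix" (3x3 intrinsics, pixels), "k1" (the pictures are not rectified: a ray, as slopes to the right and down, at radius r is drawn at 1 + k1 r^2 times it, then the intrinsics apply), "R" (3x3) and "t" (3): a world point X has camera coordinates R X + t. Camera axes: x right, y down, z forward; pixel columns grow to the right and rows downward; lengths in mm; the calibration is good to about 2 mm. A picture is of the moment at which its call begins. There is no depth.
- r.finish_job(): hands the job in; it is judged then, once.
The state is a dict: "clock": time; "qpos": joint angles; "joint_vel": joint speeds; "joint_torque": joint torques, N m; "tcp_pos": TCP position; "ee_rot": TCP orientation; "wrist_force": force on the tool from outside, world axes, zero at the start; "torque": the same for the moment, N m; "grip_width": opening from 0.0 (shut) to 1.0 (fully open); "grip_force": force on a finger pad.
Only numpy, scipy, OpenCV 4.12 (cv2) and the standard library are available. Lean on these libraries where they do the work, as an engineer would, in place of code of your own. Each camera call takes 0.05 s, during which the arm holds its last target. There are 200 camera calls.

## Working session

There is one attempt and no reset: what is moved stays moved. The work goes in short steps, Python scripts to look and compute and a tool call to move; the robot and the scene stay as the last step left them, time stands still between calls to the robot, and variables do not carry over. Pictures are saved under pics/ and viewed, at most 10 in all, crops included, and the job is handed in when it is done.

Besides the shell and the picture viewer there is one more tool, called after "Emit:" in YAML: its name, and indented under it one key for each argument. carry_out: Moves the arm, as the interface text tells. Its arguments: {"type":"object","properties":{"targets":{"type":"array"},"squeeze":{"type":"number"}},"required":["targets"]}

```bash
ls; mkdir -p pics; python3 - <<'E'
from bench import r
import cv2,numpy as np
s=r.state()
for k in s: print(k,s[k])
for n in("scene","top"):
    c=r.camera(n); cv2.imwrite(f"pics/{n}0.png",cv2.resize(c["pixels"][:,:,::-1],(800,600),interpolation=cv2.INTER_CUBIC))
    np.savez(f"{n}0.npz",**c); print(n,c["camera_matrix"],c["k1"],c["R"],c["t"])
E
```

```text
pics
clock 0.0
qpos [-1.146891    0.32181317 -0.07012723  1.4516805   0.02259684  1.37078847
 -0.05690372]
joint_vel [-0.00101859  0.00096916  0.00068313  0.00222377 -0.00023077  0.00087053
  0.00035511]
joint_torque [ 4.60140018e-04 -4.91298938e+01 -4.03770916e-01 -3.12519801e+01
 -6.39267359e-02  4.39499435e-02  2.02020183e-04]
tcp_pos [258.79448236 595.70032044 243.46542459]
ee_rot [-6.39060586e-01 -3.07559308e+00  2.94790415e-03]
wrist_force [-0.38844276 -0.25588496 -0.49736486]
torque [-0.05242768  0.01595624  0.03189939]
grip_force 0.0
grip_width 1.0012692663675995
scene [[420.27829679   0.         251.76508083]
 [  0.         420.27829679 198.10691387]
 [  0.           0.           1.        ]] -0.102071618694469 [[-0.69697789  0.71694769 -0.0144162 ]
 [ 0.42845237  0.40022922 -0.81008959]
 [-0.57502207 -0.57079119 -0.58612885]] [ 340.38014749 -170.30869747 1567.57843874]
top [[380.36120377   0.         252.20834783]
 [  0.         380.36120377 190.20157192]
 [  0.           0.           1.        ]] -0.10562979805500161 [[ 0.0192633  -0.9997043   0.01484063]
 [-0.99859141 -0.01997158 -0.04915613]
 [ 0.04943799 -0.01387281 -0.99868085]] [  68.69306702  581.51542435 1176.37497256]
```

View pics/scene0.png

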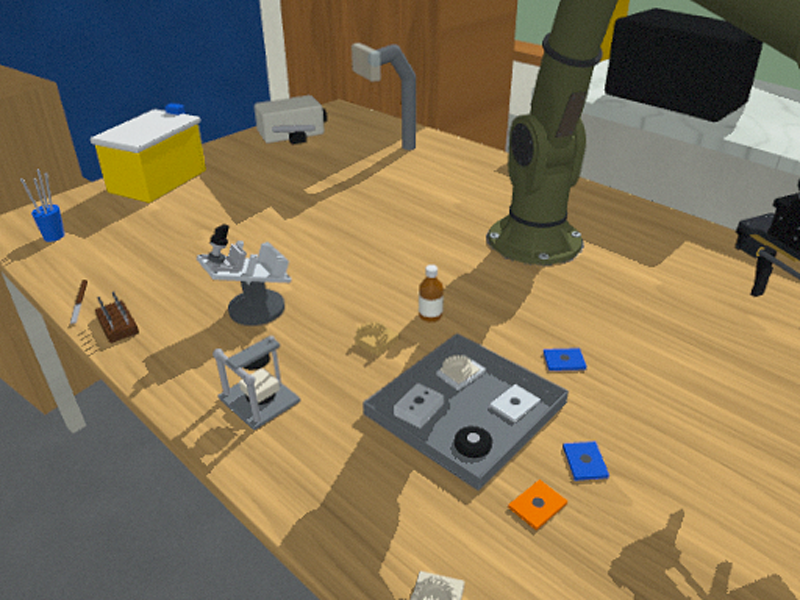

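View pics/top0.png

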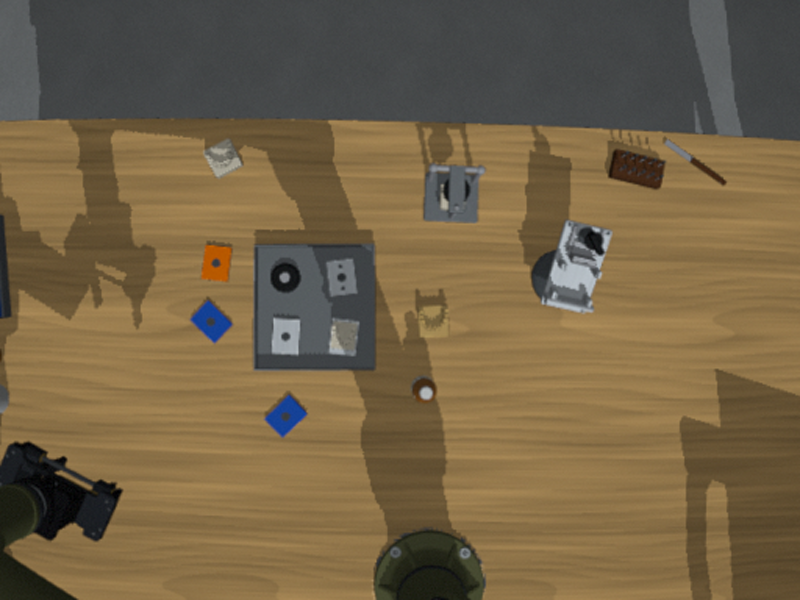

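The scene view shows the table (knob at about (220,240)), and the tray with block (418,403), spacer (515,403), model (460,370) and disc (473,440). In the top view the block is at (342,277), the spacer (285,336), the model (344,337), the disc (285,277), the pocket around (572,285) and the knob (595,240). The blue and orange plates and the outer cast are look-alikes. Next I'll enlarge both views.

```bash
cat > h.py <<'E'
import numpy as np,cv2
from scipy.optimize import least_squares
C={n:dict(np.load(n+"0.npz")) for n in("scene","top")}
def proj(n,X):
    c=C[n];p=np.atleast_2d(X)@c["R"].T+c["t"];s=p[:,:2]/p[:,2:];s=s*(1+c["k1"]*(s**2).sum(1))[:,None]
    K=c["camera_matrix"];return s*[K[0,0],K[1,1]]+K[:2,2]
def tri(obs,z=None): # obs {cam:(u,v)}
    f=lambda X:np.concatenate([(proj(n,X)[0]-p) for n,p in obs.items()]+([[ (X[2]-z)*10]] if z is not None else []))
    s=least_squares(f,[600,0,50.]);return s.x,np.abs(s.fun).max()
def crop(px,x0,y0,x1,y1,k):
    im=cv2.resize(px[y0:y1,x0:x1,::-1],None,fx=k,fy=k,interpolation=cv2.INTER_CUBIC)
    for x in range((x0//10+1)*10,x1,10):
        cv2.line(im,(int((x+.5-x0)*k),0),(int((x+.5-x0)*k),5),(0,255,255),1);cv2.putText(im,str(x),(int((x+.5-x0)*k)-8,16),0,.35,(0,255,255),1)
    for y in range((y0//10+1)*10,y1,10):
        cv2.line(im,(0,int((y+.5-y0)*k)),(5,int((y+.5-y0)*k)),(0,255,255),1);cv2.putText(im,str(y),(7,int((y+.5-y0)*k)+4),0,.35,(0,255,255),1)
    return im
E
python3 - <<'E'
from h import *
t=C["top"]["pixels"];s=C["scene"]["pixels"]
cv2.imwrite("pics/t_table.png",crop(t,335,135,400,205,8))
cv2.imwrite("pics/s_table.png",crop(s,120,140,195,208,8))
cv2.imwrite("pics/t_tray.png",crop(t,160,152,244,240,6.7))
cv2.imwrite("pics/s_tray.png",crop(s,230,210,368,313,5.7))
E
```

```text
(no output)
```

View pics/t_table.png

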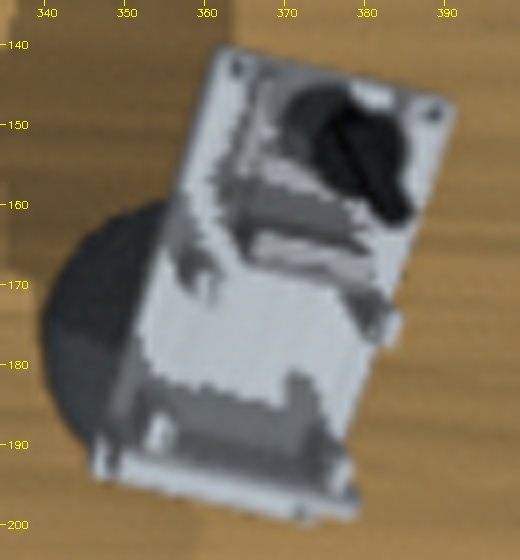

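View pics/s_table.png

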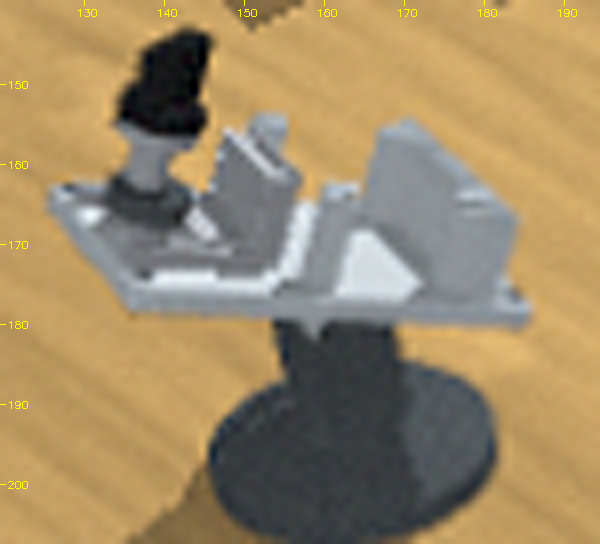

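View pics/t_tray.png

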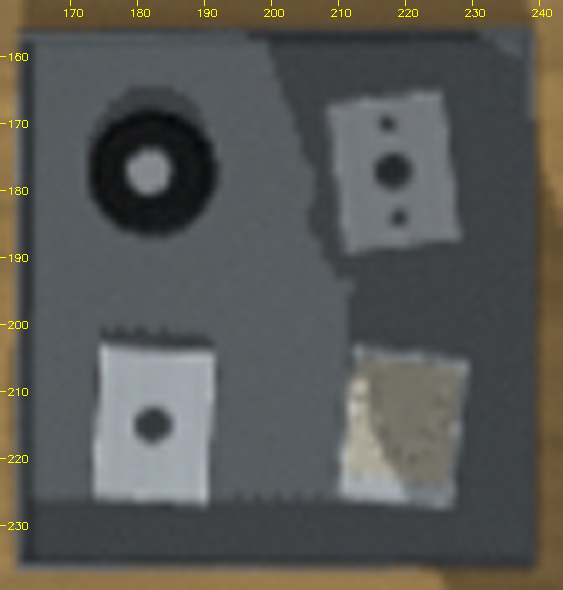

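View pics/s_tray.png

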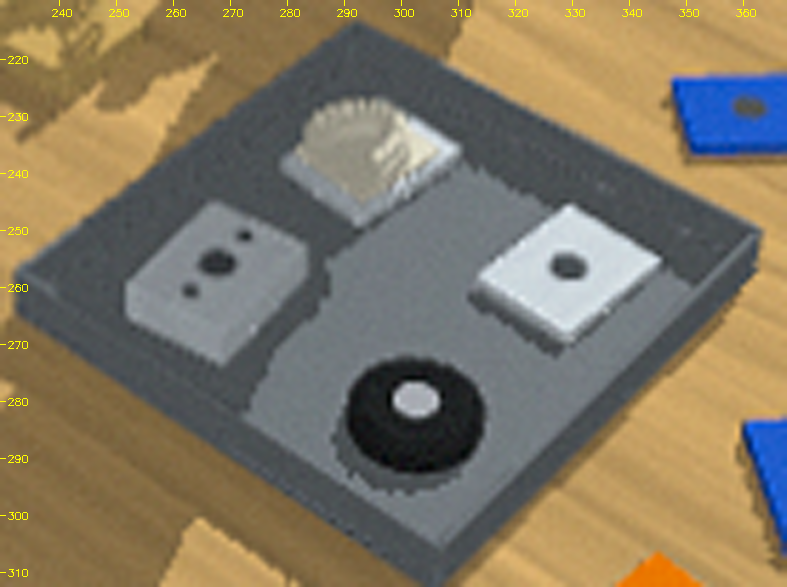

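The crops give the block, spacer and model top corners, the plate corners, the knob and the jaw edge. I'll fit poses with known shapes to the pixels from both views, and check the heights.

```bash
cat > fit.py <<'E'
from h import *
from scipy.spatial.transform import Rotation as Ro
T=lambda p:np.array(p)/6.7+[159.5,151.5]
S=lambda p:np.array(p)/5.7+[229.5,209.5]
TT=lambda p:np.array(p)/8+[334.5,134.5]
ST=lambda p:np.array(p)/8+[119.5,139.5]
# corner order in top view: UL,UR,LR,LL  (local x = long side, up in the picture)
loc=np.array([[35,27],[35,-27],[-35,-27],[-35,27]])
parts=dict(block=([(327,106),(440,92),(460,238),(347,253)],[(220,345),(126,285),(214,201),(308,245)]),
 spacer=([(102,345),(214,352),(208,503),(93,497)],[(568,340),(476,278),(570,204),(661,262)]),
 model=([(355,345),(469,360),(455,507),(340,495)],[(362,222),(281,165),None,(461,151)]))
for k,(a,b) in parts.items():
    def f(p):
        c,s=np.cos(p[3]),np.sin(p[3]);X=np.c_[loc@np.array([[c,s],[-s,c]])+p[:2],np.full(4,p[2])]
        e=proj("top",X)-T(a);g=proj("scene",X);o=[(g[i]-S(q)) for i,q in enumerate(b) if q is not None]
        return np.concatenate([e.ravel(),np.ravel(o)])
    s=least_squares(f,[600,150,20,0]);print(k,s.x.round(1),"yaw",np.degrees(s.x[3]).round(2),"max res px",abs(s.fun).max().round(2))
    print("   res",s.fun.round(1))
P=[("top",(106,45,0),TT((220,46))),("top",(106,-45,0),TT((457,102))),("top",(90,0,78),TT((372,165))),("top",(38.75,22,36),TT((250,258))),("top",(38.75,-22,36),TT((370,283))),
("scene",(106,45,0),ST((137,290))),("scene",(106,-45,0),ST((52,188))),("scene",(-62,45,0),ST((527,303))),("scene",(90,0,78),ST((188,36)))]
def frame(p):
    return Ro.from_euler("ZY",[p[3],-p[4]])   # yaw, then x axis raised by tilt
def f(p): return np.concatenate([proj(n,frame(p).apply(x)+p[:3])[0]-q for n,x,q in P])
if __name__=="__main__":
    s=least_squares(f,[640,-260,110,-.3,.45],loss="soft_l1");print(s.x.round(2),"yaw,tilt",np.degrees(s.x[3:]).round(2));np.save("pk.npy",s.x)
    for q,e in zip(P,f(s.x).reshape(-1,2)): print(q[:2],e.round(1))
E
python3 fit.py; python3 - <<'E'
from h import *
from fit import frame
p=np.load("pk.npy");F=frame(p)
out=[]
for n,(x0,y0,x1,y1),w in(("top",(335,135,400,205),400),("scene",(120,140,195,208),400)):
    k=6;im=crop(C[n]["pixels"],x0,y0,x1,y1,k)
    def L(pts,col):
        u=((proj(n,F.apply(np.array(pts,float))+p[:3])-[x0,y0]+.5)*k).astype(int);cv2.polylines(im,[u[:,None]],True,col,1)
    L([(106,45,0),(106,-45,0),(-62,-45,0),(-62,45,0)],(0,0,255))
    L([(38.7,22,0),(38.7,-22,0),(38.7,-22,36),(38.7,22,36)],(0,255,0))
    L([(-35,28.5,0),(-35,-28.5,0),(-35,-28.5,36),(-35,28.5,36)],(255,0,0))
    L([(90,-1,54),(90,1,54),(90,0,78)],(255,0,255))
    out.append(im[:408] if n=="top" else im)
h=min(o.shape[0] for o in out);w=np.hstack([o[:h] for o in out]);w=cv2.resize(w,None,fx=min(1,800/w.shape[1]),fy=min(1,800/w.shape[1]));cv2.imwrite("pics/ov.png",w);print(w.shape)
E
```

```text
block [6.189e+02 1.860e+02 2.100e+01 1.000e-01] yaw 7.98 max res px 1.33
   res [ 0.3 -0.4  0.6 -0.4  0.2  0.  -0.1 -0.1  0.8 -1.3  0.   0.5 -0.   0.3
  0.4  0.6]
spacer [498.8 297.    8.3  -0. ] yaw -1.99 max res px 0.38
   res [-0.   0.1  0.4  0.1 -0.1 -0.2 -0.  -0.3  0.2 -0.4  0.1  0.1 -0.   0.4
  0.1 -0.1]
model [ 5.002e+02  1.795e+02  7.200e+00 -1.000e-01] yaw -4.31 max res px 0.53
   res [ 0.   0.2  0.1 -0.4  0.1 -0.1  0.1  0.   0.  -0.4  0.3 -0.1  0.   0.5]
[ 6.2051e+02 -2.5488e+02  9.7840e+01 -1.8000e-01  4.1000e-01] yaw,tilt [-10.6   23.64]
('top', (106, 45, 0)) [-0.2 -0.4]
('top', (106, -45, 0)) [ 0.2 -0.8]
('top', (90, 0, 78)) [1.1 0.4]
('top', (38.75, 22, 36)) [-0.3  0.4]
('top', (38.75, -22, 36)) [-0.4  0.5]
('scene', (106, 45, 0)) [ 0.3 -0.3]
('scene', (106, -45, 0)) [-0.5 -0.5]
('scene', (-62, 45, 0)) [1.2 0.2]
('scene', (90, 0, 78)) [-1.1  0.8]
block [6.189e+02 1.860e+02 2.100e+01 1.000e-01] yaw 7.98 max res px 1.33
   res [ 0.3 -0.4  0.6 -0.4  0.2  0.  -0.1 -0.1  0.8 -1.3  0.   0.5 -0.   0.3
  0.4  0.6]
spacer [498.8 297.    8.3  -0. ] yaw -1.99 max res px 0.38
   res [-0.   0.1  0.4  0.1 -0.1 -0.2 -0.  -0.3  0.2 -0.4  0.1  0.1 -0.   0.4
  0.1 -0.1]
model [ 5.002e+02  1.795e+02  7.200e+00 -1.000e-01] yaw -4.31 max res px 0.53
   res [ 0.   0.2  0.1 -0.4  0.1 -0.1  0.1  0.   0.  -0.4  0.3 -0.1  0.   0.5]
(389, 800, 3)
```

View pics/ov.png

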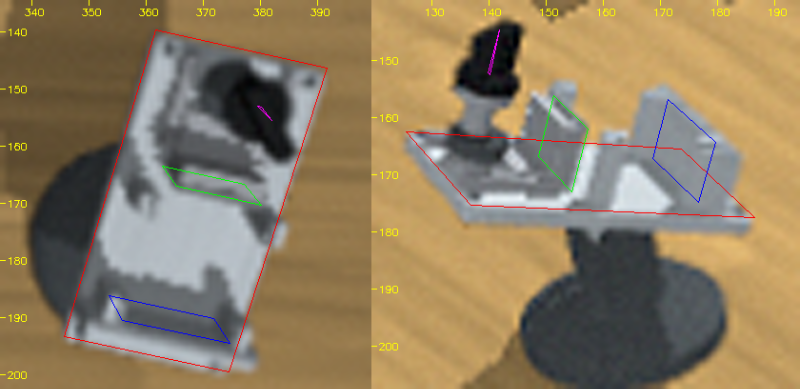

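The overlay fits the table to about 1 px, with the end wall about 90 mm wide. The part heights come out 4 to 7 mm low, which is a calibration bias. I'll refine with sub-pixel silhouette edges and solve the parts again with their known heights, one camera at a time.

```bash
cat > ref.py <<'E'
from h import *
from fit import *
from scipy.ndimage import map_coordinates,gaussian_filter
img={n:[gaussian_filter(cv2.cvtColor(C[n]["pixels"],cv2.COLOR_RGB2LAB)[:,:,i].astype(float),.5) for i in(0,2)] for n in C}
def edge(n,ch,a,b,w=2.5):
    "offsets along normal from line a-b to strongest gradient"
    a,b=np.array(a),np.array(b);d=(b-a)/np.linalg.norm(b-a);nrm=np.array([-d[1],d[0]])
    t=np.linspace(0,1,25)[:,None];c=a+(b-a)*t;o=np.arange(-w-.25,w+.26,.1)
    q=c[:,None]+o[None,:,None]*nrm;v=map_coordinates(img[n][ch],[q[...,1],q[...,0]],order=1)
    g=abs(np.gradient(v,axis=1));g=g**2;k=g.argmax(1);return q[np.arange(25),k],nrm
# (cam, channel(1=b colour), P0, P1 with z in units of h)
E=[("top",1,(95,45,-1),(15,45,-1)),("top",1,(95,-45,0),(40,-45,0)),("top",1,(106,38,-1),(106,-38,-1)),
("scene",1,(100,45,-1),(15,45,-1)),("scene",1,(-30,45,-1),(-58,45,-1)),("scene",1,(106,-38,-1),(106,38,-1))]
def ends(p,e): return proj(e[0],frame(p).apply(np.array([e[2],e[3]])*[1,1,p[5]])+p[:3])
p=np.r_[np.load("pk.npy"),8.]
for it in range(12):
    obs=[edge(e[0],e[1],*ends(p,e)) for e in E]
    def f(p):
        r=[]
        for e,(q,_) in zip(E,obs):
            a,b=ends(p,e);d=(b-a)/np.linalg.norm(b-a);r.append((q-a)@[-d[1],d[0]]/5)
        r.append([(p[5]-9)/8]);return np.concatenate(r)
    p=least_squares(f,p,loss="soft_l1",f_scale=.1).x
np.save("pk2.npy",p);print(p.round(1),"yaw,tilt",np.degrees(p[3:5]).round(2))
r=f(p)*5
print([(np.median(r[i*25:i*25+25]).round(2),r[i*25:i*25+25].std().round(2)) for i in range(6)])
F=frame(p)
for nm,x in dict(wing=(90,0,66),jaw=(38.7,0,36),endw=(-35,0,36)).items(): print(nm,(F.apply(x)+p[:3]).round(1))
zt=dict(block=26,spacer=12,model=14)
for k,(a,b) in parts.items():
    for n,o in(("top",[T(q) for q in a]),("scene",[S(q) if q is not None else None for q in b])):
        def g(s):
            c,si=np.cos(s[2]),np.sin(s[2]);X=np.c_[loc@np.array([[c,si],[-si,c]])+s[:2],np.full(4,zt[k])];u=proj(n,X)
            return np.concatenate([u[i]-q for i,q in enumerate(o) if q is not None])
        s=least_squares(g,[600,150,0]).x;print(k,n,s[:2].round(1),np.degrees(s[2]).round(2))
E
python3 ref.py | grep -v "res"; python3 - <<'E'
from h import *
for n in C: print(n,(-C[n]["R"].T@C[n]["t"]).round())
E
```

```text
0.4  0.6]
  0.1 -0.1]
[ 6.192e+02 -2.556e+02  9.450e+01 -2.000e-01  4.000e-01  9.200e+00] yaw,tilt [-11.48  23.49]
[(np.float64(0.05), np.float64(1.15)), (np.float64(-0.06), np.float64(0.21)), (np.float64(-0.03), np.float64(0.19)), (np.float64(-0.14), np.float64(1.0)), (np.float64(-0.04), np.float64(0.24)), (np.float64(0.06), np.float64(0.21))]
wing [ 674.3 -266.8  190.9]
jaw [ 639.9 -259.9  142.9]
endw [ 573.7 -246.4  113.5]
block top [617.7 186.4] 8.89
block scene [623.2 188.9] 7.23
spacer top [498.7 296.6] -1.62
spacer scene [502.4 298.9] -2.3
model top [500.  179.3] -4.78
model scene [506.7 183.7] -3.1
scene [1212.  719.  786.]
top [ 521.   97. 1202.]
```

```bash
cat > go.py <<'E'
import sys,numpy as np
from bench import r
from scipy.spatial.transform import Rotation as Ro
def st():
    s=r.state();M=Ro.from_rotvec(s["ee_rot"]).as_matrix();return s,M
def plan(x,y,z,ang):
    s,M=st();p=s["tcp_pos"];a=np.degrees(np.arctan2(M[1,0],M[0,0]))
    turn=-((ang-a+180)%360-180);c=np.radians(ang);d=np.array([x,y,z])-p
    X=np.array([np.cos(c),np.sin(c)]);Y=np.array([np.sin(c),-np.cos(c)])
    print(f"t={s['clock']:.1f} tcp {p.round(1)} ang {a:.2f} tiltz {np.degrees(np.arccos(-M[2,2])):.2f} turn {turn:.2f}  then dx {X@d[:2]:.1f} dy {Y@d[:2]:.1f} dz {-d[2]:.1f}  F {s['wrist_force'].round(1)} w {s['grip_width']:.3f} gf {s['grip_force']:.1f} q7 {s['qpos'][6]:.2f}")
if __name__=="__main__": plan(*map(float,sys.argv[1:5]))
E
python3 go.py 609 185.5 120 188.2
```

```text
t=0.1 tcp [258.8 595.7 243.6] ang 156.52 tiltz 0.10 turn -31.68  then dx -288.1 dy -456.0 dz 123.6  F [-0.1  0.1  0.4] w 1.003 gf 0.0 q7 -0.06
```

Emit:
carry_out:
  targets:
    - [0, 0, 0, 0, -7.92]
    - [0, 0, 0, 0, -7.92]
    - [0, 0, 0, 0, -7.92]
    - [0, 0, 0, 0, -7.92]
    - [0, 0, 0, 0, 0]
  squeeze: 25

```text
clock: 0.6
tcp_pos: [258.9, 595.9, 244.0]
ee_rot: [0.225, -3.133, 0.001]
wrist_force: [1.2, -0.0, -0.9]
grip_width: 1.001
grip_force: 0.0
```

Emit:
carry_out:
  targets:
    - [0, -0.024, -0.038, 0, 0]
    - [0, -0.024, -0.038, 0, 0]
    - [0, -0.024, -0.038, 0, 0]
    - [0, -0.024, -0.038, 0, 0]
    - [0, -0.024, -0.038, 0, 0]

```text
clock: 1.1
tcp_pos: [405.8, 423.6, 244.4]
ee_rot: [0.219, -3.134, -0.0]
wrist_force: [-0.2, 0.1, -0.2]
grip_width: 1.001
grip_force: 0.0
```

Emit:
carry_out:
  targets:
    - [0, -0.024, -0.038, 0.01, 0]
    - [0, -0.024, -0.038, 0.01, 0]
    - [0, -0.024, -0.038, 0.02, 0]
    - [0, -0.024, -0.038, 0.02, 0]
    - [0, -0.024, -0.038, 0.02, 0]

```text
clock: 1.6
tcp_pos: [551.6, 252.8, 163.9]
ee_rot: [-0.219, 3.134, 0.0]
wrist_force: [1.6, 1.1, 0.4]
grip_width: 0.998
grip_force: 0.0
```

Emit:
carry_out:
  targets:
    - [0, -0.024, -0.038, 0.02, 0]
    - [0, -0.024, -0.038, 0.02, 0]
    - [0, 0, 0, 0, 0]
    - [0, 0, 0, 0, 0]
    - [0, 0, 0, 0, 0]

```text
clock: 2.1
tcp_pos: [608.6, 187.7, 124.8]
ee_rot: [0.225, -3.133, -0.002]
wrist_force: [-0.1, 1.1, -0.4]
grip_width: 0.999
grip_force: 0.0
```

```bash
python3 go.py 609 185.5 36 188.2
```

```text
t=2.1 tcp [608.6 187.7 124.8] ang -171.79 tiltz 0.07 turn 0.01  then dx -0.1 dy -2.2 dz 88.8  F [-0.1  1.1 -0.4] w 0.999 gf 0.0 q7 1.42
```

Emit:
carry_out:
  targets:
    - [0, 0, -0.002, 0.03, 0]
    - [0, 0, 0, 0.03, 0]
    - [0, 0, 0, 0.029, 0]
    - [0, 0, 0, 0, 0]
    - [0, 0, 0, 0, 0]

```text
clock: 2.6
tcp_pos: [609.0, 185.7, 36.4]
ee_rot: [-0.227, 3.133, 0.001]
wrist_force: [0.7, 0.3, 0.2]
grip_width: 1.001
grip_force: 0.0
```

Emit:
carry_out:
  targets:
    - [255, 0, 0, 0, 0]
    - [255, 0, 0, 0, 0]
    - [255, 0, 0, 0, 0]
    - [255, 0, 0, 0, 0]
    - [255, 0, 0, 0, 0]

```text
clock: 3.1
tcp_pos: [609.6, 184.7, 36.2]
ee_rot: [-0.224, 3.133, 0.002]
wrist_force: [0.6, 0.9, 1.0]
grip_width: 0.631
grip_force: 1.0
```

Emit:
carry_out:
  targets:
    - [255, 0, 0, 0, 0]
    - [255, 0, 0, -0.015, 0]
    - [255, 0, 0, -0.04, 0]
    - [255, 0, 0, -0.03, 0]
    - [255, 0, 0, 0, 0]

```text
clock: 3.6
tcp_pos: [612.7, 184.2, 126.4]
ee_rot: [-0.223, 3.125, 0.003]
wrist_force: [1.4, 0.3, -1.9]
grip_width: 0.617
grip_force: 25.0
```

```bash
python3 go.py 609 185.5 120 188.2; python3 - <<'E'
from h import *
from bench import r
o=[]
for n,(x0,y0,x1,y1) in(("top",(190,145,250,215)),("scene",(215,160,320,260))):
    c=r.camera(n);o.append(cv2.resize(crop(c["pixels"],x0,y0,x1,y1,8),(400,int(400*(y1-y0)/(x1-x0)))))
h=max(a.shape[0] for a in o);o=[cv2.copyMakeBorder(a,0,h-a.shape[0],0,0,0) for a in o]
cv2.imwrite("pics/g1.png",np.hstack(o))
E
```

```text
t=3.6 tcp [612.7 184.2 126.4] ang -171.84 tiltz 0.52 turn -0.04  then dx 3.4 dy 1.8 dz 6.4  F [ 1.4  0.3 -1.9] w 0.617 gf 25.0 q7 1.43
```

View pics/g1.png

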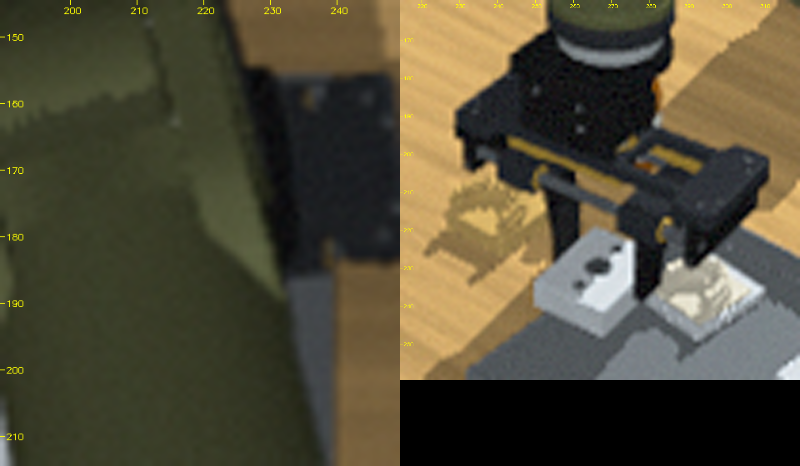

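Block held, opening 53.7 mm. In the scene view its top-face corners are at raw (249.9,235.1), (266.2,219.3) and (267.0,241.6). I'll compare these with the TCP-based prediction to find the scene camera's bias.

```bash
python3 - <<'E'
from h import *
a=np.radians(8.2);M=np.array([[np.cos(a),-np.sin(a)],[np.sin(a),np.cos(a)]])
obs=np.array([(249.9,235.1),(266.2,219.3),(267.0,241.6)]);l=np.array([(35,-27),(-35,-27),(35,27)])
for d in(6,8,10,12,14):
    X=np.c_[(l+[d,0])@M.T+[612.7,184.2],np.full(3,116.2)]
    e=obs-proj("scene",X);print(d,e.round(1).tolist(),e.mean(0).round(2))
X0=np.array([612.7,184.2,116.2]);J=[(proj("scene",X0+10*v)-proj("scene",X0))[0].round(2)/10 for v in np.eye(3)];print(np.array(J).round(3).tolist())
E
```

```text
6 [[-1.0, 3.3], [-0.8, 2.1], [-2.1, 1.4]] [-1.3   2.26]
8 [[-0.5, 2.9], [-0.4, 1.7], [-1.7, 0.9]] [-0.83  1.83]
10 [[0.0, 2.4], [0.1, 1.3], [-1.2, 0.5]] [-0.37  1.4 ]
12 [[0.5, 2.0], [0.5, 0.9], [-0.7, -0.0]] [0.1  0.97]
14 [[1.0, 1.6], [1.0, 0.5], [-0.2, -0.5]] [0.57 0.53]
[[-0.273, 0.19], [0.3, 0.178], [0.004, -0.312]]
```

```bash
sed -i 's|    K=c\["camera_matrix"\];return s\*\[K\[0,0\],K\[1,1\]\]+K\[:2,2\]|    K=c["camera_matrix"];return s*[K[0,0],K[1,1]]+K[:2,2]+(np.array([-.1,1.3]) if n=="scene" else 0)|' h.py; python3 ref.py | grep -v res;python3 go.py 609 185.5 120 188.2
```

```text
0.4  0.6]
  0.1 -0.1]
[ 6.185e+02 -2.541e+02  9.930e+01 -2.000e-01  4.000e-01  8.900e+00] yaw,tilt [-11.47  23.3 ]
[(np.float64(-0.04), np.float64(1.14)), (np.float64(0.06), np.float64(0.2)), (np.float64(0.05), np.float64(0.21)), (np.float64(-0.25), np.float64(1.1)), (np.float64(0.05), np.float64(0.22)), (np.float64(0.14), np.float64(0.23))]
wing [ 674.  -265.3  195.5]
jaw [ 639.4 -258.3  147.7]
endw [ 573.1 -244.9  118.5]
block top [617.7 186.4] 8.89
block scene [619.5 185.8] 7.22
spacer top [498.7 296.6] -1.62
spacer scene [498.2 296.2] -2.31
model top [500.  179.3] -4.78
model scene [502.4 180.5] -3.12
t=3.7 tcp [609.5 183.6 121.3] ang -171.82 tiltz 0.05 turn -0.02  then dx 0.2 dy 2.0 dz 1.3  F [-0.1  0.6 -3.2] w 0.618 gf 25.0 q7 1.43
```

Emit:
carry_out:
  targets:
    - [255, 0, 0, 0, 8.2]
    - [255, -0.0365, 0, 0, 0]
    - [255, 0, 0, 0.03, 0]
    - [255, 0, 0, 0.025, 0]
    - [255, 0, 0, 0, 0]

```text
clock: 4.2
tcp_pos: [642.1, 182.7, 59.7]
ee_rot: [-0.0, -3.132, 0.006]
wrist_force: [-0.9, -1.3, -2.7]
grip_width: 0.619
grip_force: 25.0
```

Emit:
carry_out:
  targets:
    - [255, 0, 0, 0, 0]
    - [255, 0, 0, 0.005, 0]
    - [255, 0, 0, 0.005, 0]
    - [255, 0, 0, 0.005, 0]
    - [255, 0, 0, 0, 0]

```text
clock: 4.7
tcp_pos: [645.5, 184.3, 51.3]
ee_rot: [0.001, -3.141, -0.001]
wrist_force: [-3.7, -0.5, 3.0]
grip_width: 0.618
grip_force: 25.0
```

```bash
python3 go.py 646 184 47 180
```

```text
t=4.7 tcp [645.5 184.3  51.3] ang -179.98 tiltz 0.04 turn 0.02  then dx -0.5 dy -0.3 dz 4.3  F [-3.7 -0.5  3. ] w 0.618 gf 25.0 q7 1.33
```

Emit:
carry_out:
  targets:
    - [255, 0, 0, 0.004, 0]
    - [255, 0, 0, 0, 0]
    - [255, 0, 0, -0.03, 0]
    - [255, 0, 0, -0.04, 0]
    - [255, 0, 0, -0.04, 0]

```text
clock: 5.2
tcp_pos: [645.9, 183.6, 156.9]
ee_rot: [-0.0, -3.141, 0.001]
wrist_force: [1.6, 0.9, -2.1]
grip_width: 0.619
grip_force: 25.0
```

Emit:
carry_out:
  targets:
    - [255, 0, 0, -0.04, 0]
    - [255, 0, 0, -0.04, 0]
    - [255, 0, 0, -0.04, 0]
    - [255, 0, 0, -0.01, 0]
    - [255, 0, 0, 0, 0]

```text
clock: 5.7
tcp_pos: [647.1, 184.0, 288.3]
ee_rot: [0.001, 3.137, 0.002]
wrist_force: [-0.2, -0.3, -3.5]
grip_width: 0.618
grip_force: 25.0
```

```bash
python3 go.py 646 184 240 180; python3 - <<'E'
from h import *
from bench import r
c=r.camera("scene");cv2.imwrite("pics/g2.png",crop(c["pixels"],215,120,315,240,5))
E
```

```text
t=5.7 tcp [647.1 184.  288.3] ang 179.98 tiltz 0.26 turn -0.02  then dx 1.1 dy 0.0 dz 48.3  F [-0.2 -0.3 -3.5] w 0.618 gf 25.0 q7 1.30
```

View pics/g2.png

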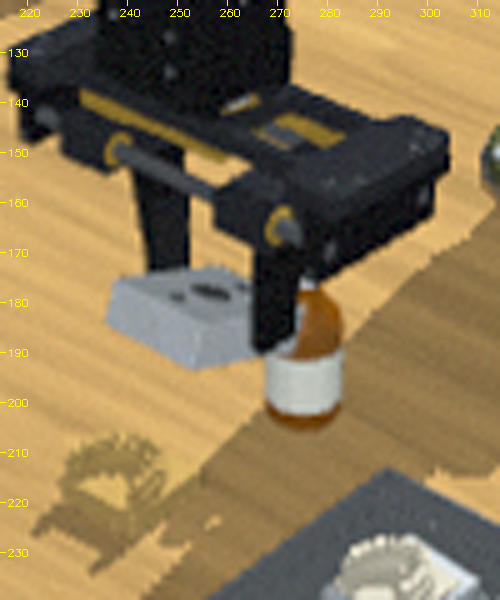

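The block now hangs with its far end up. Corner pixels in the scene view: far-left top (237.5,173.9) and bottom (235.9,183.1), near bottom (253.5,193.5) and top (255.1,184.5). I'll fit the pitch from these.

```bash
python3 go.py 646 184 288 168.5; python3 - <<'E'
from h import *
o=np.array([(237.5,173.9),(235.9,183.1),(253.5,193.5),(255.1,184.5)]);l=np.array([(35,-27,22),(35,-27,0),(35,27,0),(35,27,22.)])
def f(p):
    c,s=np.cos(p[1]),np.sin(p[1]);q=l-[0,0,15];X=np.c_[q[:,0]*c-q[:,2]*s,q[:,1],q[:,0]*s+q[:,2]*c]+[647+p[0],184,288+p[2]];return (proj("scene",X)-o).ravel()
s=least_squares(f,[9,.4,-17.]);print(s.x,np.degrees(s.x[1]),s.fun.round(1))
E
```

```text
t=5.8 tcp [646.  183.8 285.7] ang 179.99 tiltz 0.01 turn 11.49  then dx 0.1 dy 0.2 dz -2.3  F [-0.3 -0.2 -3.2] w 0.618 gf 25.0 q7 1.30
[ 9.13424373  0.24410671 -5.02929174] 13.98628426311871 [-0.3  0.5 -0.1  0.5  0.1 -0.2  0.2 -0.7]
```

Fitted pitch is about 14°, and the block slid up in the pads a little. I'll press it again at a longer lever arm, to about 21°.

Emit:
carry_out:
  targets:
    - [255, 0.009, 0, 0.05, 0]
    - [255, 0, 0, 0.05, 0]
    - [255, 0, 0, 0.05, 0]
    - [255, 0, 0, 0.05, 0]
    - [255, 0, 0, 0.035, 0]

```text
clock: 6.25
tcp_pos: [632.6, 182.5, 45.0]
ee_rot: [-0.0, -3.133, 0.005]
wrist_force: [-0.9, 0.8, -3.0]
grip_width: 0.614
grip_force: 25.0
```

Emit:
carry_out:
  targets:
    - [255, 0, 0, 0.004, 0]
    - [255, 0, 0, 0.004, 0]
    - [255, 0, 0, 0.004, 0]
    - [255, 0, 0, 0, 0]
    - [255, 0, 0, 0, 0]

```text
clock: 6.75
tcp_pos: [634.4, 183.5, 40.1]
ee_rot: [0.001, -3.136, 0.002]
wrist_force: [-5.5, -0.5, -5.8]
grip_width: 0.619
grip_force: 25.0
```

```bash
python3 go.py 637 184 33 180
```

```text
t=6.8 tcp [634.4 183.5  40.1] ang -179.98 tiltz 0.32 turn 0.02  then dx -2.6 dy 0.5 dz 7.1  F [-5.5 -0.5 -5.8] w 0.619 gf 25.0 q7 1.32
```

Emit:
carry_out:
  targets:
    - [255, 0, 0, -0.016, 0]
    - [255, -0.01, 0, -0.004, 0]
    - [255, 0, 0, 0.006, 0]
    - [255, 0, 0, 0.003, 0]
    - [255, 0, 0, 0, 0]

```text
clock: 7.25
tcp_pos: [647.3, 183.9, 51.2]
ee_rot: [0.0, 3.141, -0.0]
wrist_force: [0.6, -0.2, -0.3]
grip_width: 0.621
grip_force: 25.0
```

Emit:
carry_out:
  targets:
    - [255, 0, 0, 0.003, 0]
    - [255, 0, 0, 0.003, 0]
    - [255, 0, 0, 0.003, 0]
    - [255, 0, 0, 0, 0]

```text
clock: 7.65
tcp_pos: [646.8, 183.8, 43.4]
ee_rot: [-0.0, -3.141, -0.0]
wrist_force: [-4.4, -1.2, 7.6]
grip_width: 0.616
grip_force: 25.0
```

```bash
python3 go.py 637 184 33 180
```

```text
t=7.7 tcp [646.8 183.8  43.4] ang 179.99 tiltz 0.03 turn -0.01  then dx 9.8 dy 0.2 dz 10.4  F [-4.4 -1.2  7.6] w 0.616 gf 25.0 q7 1.33
```

Emit:
carry_out:
  targets:
    - [255, 0, 0, -0.04, 0]
    - [255, 0, 0, -0.05, 0]
    - [255, 0, 0, -0.05, 0]
    - [255, 0, 0, -0.05, 0]
    - [255, 0, 0, -0.05, 0]

```text
clock: 8.15
tcp_pos: [646.4, 183.9, 283.6]
ee_rot: [0.0, -3.141, 0.0]
wrist_force: [0.8, 0.1, -3.0]
grip_width: 0.618
grip_force: 25.0
```

Emit:
carry_out:
  targets:
    - [255, 0, 0, 0, 0]
    - [255, 0, 0, 0, 0]
    - [255, 0, 0, 0, 0]

```text
clock: 8.45
tcp_pos: [645.9, 183.8, 279.6]
ee_rot: [0.0, -3.137, 0.002]
wrist_force: [0.7, 0.4, -3.0]
grip_width: 0.617
grip_force: 25.0
```

```bash
cat > held.py <<'E'
from h import *
from bench import r
from scipy.ndimage import map_coordinates,gaussian_filter
def lab(px): 
    L=cv2.cvtColor(px,cv2.COLOR_RGB2LAB).astype(float);return gaussian_filter(L[:,:,2],.6)
def run(t,h,ang,x0,verbose=True,fn=None):
    c=r.camera("scene");I=lab(c["pixels"]);a=np.radians(ang-180);Ry=np.array([[np.cos(a),-np.sin(a),0],[np.sin(a),np.cos(a),0],[0,0,1]])
    E=[((35,-24,0),(35,24,0)),((32,27,0),(5,27,0)),((35,-27,2),(35,-27,h-2)),((33,-27,h),(15,-27,h))]
    def W(p,X):
        X=np.array(X,float)+[p[0],0,0];cs,sn=np.cos(p[1]),np.sin(p[1])
        Q=np.c_[X[:,0]*cs-X[:,2]*sn,X[:,1],X[:,0]*sn+X[:,2]*cs]+[0,0,p[2]];return Q@Ry.T+t
    best=None
    for ph in np.radians([5,10,15,20,25,30]):
      for z in(-32,-27,-22):
        p=np.array([x0,ph,z])
        for it in range(8):
            obs=[]
            for e in E:
                A,B=proj("scene",W(p,e));d=(B-A)/np.linalg.norm(B-A);n=np.array([-d[1],d[0]]);o=np.arange(-3,3.01,.1)
                q=(A+(B-A)*np.linspace(0,1,15)[:,None])[:,None]+o[None,:,None]*n
                v=map_coordinates(I,[q[...,1],q[...,0]],order=1);g=abs(np.gradient(v,axis=1))*np.exp(-(o/2.5)**2);obs.append(q[np.arange(15),g.argmax(1)])
            def f(p):
                rr=[]
                for e,q in zip(E,obs):
                    A,B=proj("scene",W(p,e));d=(B-A)/np.linalg.norm(B-A);rr.append((q-A)@[-d[1],d[0]])
                return np.r_[np.concatenate(rr),(p[0]-x0)/1.5]
            s=least_squares(f,p,loss="soft_l1",f_scale=.3);p=s.x
        if best is None or s.cost<best[0]: best=(s.cost,p,f(p))
    co,p,rs=best;print("d %.1f pitch %.1f zoff(bottom at pads) %.1f cost %.2f"%(p[0],np.degrees(p[1]),p[2],co),[float(np.median(rs[i*15:i*15+15]).round(2)) for i in range(4)])
E
python3 go.py 647 184 285 180; python3 -c "
from held import *
s=r.state();run(s['tcp_pos'],22,180,9)"
```

```text
t=8.4 tcp [645.9 183.8 279.6] ang -179.99 tiltz 0.25 turn 0.01  then dx -1.1 dy 0.2 dz -5.4  F [ 0.7  0.4 -3. ] w 0.617 gf 25.0 q7 1.30
d 16.9 pitch 21.3 zoff(bottom at pads) -26.8 cost 2.19 [-0.1, 0.01, -0.09, 0.11]
```

Block pitch is now about 21°. Moving over the pocket.

Emit:
carry_out:
  targets:
    - [255, 0, 0, 0, 5.75]
    - [255, 0, 0, 0, 5.75]
    - [255, 0, 0.04, 0, 0]
    - [255, 0, 0.045, 0, 0]
    - [255, 0, 0.045, 0, 0]

```text
clock: 9.0
tcp_pos: [672.5, 312.1, 279.8]
ee_rot: [-0.316, -3.122, 0.003]
wrist_force: [1.0, 0.3, -1.0]
grip_width: 0.618
grip_force: 25.0
```

Emit:
carry_out:
  targets:
    - [255, 0, 0.045, 0, 0]
    - [255, 0, 0.045, 0, 0]
    - [255, 0, 0.045, 0, 0]
    - [255, 0, 0.045, 0, 0]
    - [255, 0, 0, 0, 0]

```text
clock: 9.5
tcp_pos: [705.8, 496.5, 270.1]
ee_rot: [-0.3, -3.116, 0.004]
wrist_force: [-1.2, 0.1, -5.7]
grip_width: 0.62
grip_force: 25.0
```

```bash
python3 go.py 586.7 -247.7 200 168.5
```

```text
t=9.5 tcp [705.8 496.5 270.1] ang 169.01 tiltz 0.68 turn 0.51  then dx -31.6 dy -753.0 dz 70.1  F [-1.2  0.1 -5.7] w 0.620 gf 25.0 q7 0.78
```

Wrong sign on y; going the other way.

Emit:
carry_out:
  targets:
    - [255, 0, -0.047, 0, 0]
    - [255, 0, -0.047, 0, 0]
    - [255, 0, -0.047, 0, 0]
    - [255, 0, -0.047, 0, 0]
    - [255, 0, -0.047, 0, 0]

```text
clock: 10.0
tcp_pos: [660.4, 255.1, 279.5]
ee_rot: [-0.314, -3.122, 0.003]
wrist_force: [1.5, -0.5, -1.8]
grip_width: 0.619
grip_force: 25.0
```

Emit:
carry_out:
  targets:
    - [255, 0, -0.047, 0, 0]
    - [255, 0, -0.047, 0, 0]
    - [255, 0, -0.047, 0, 0]
    - [255, 0, -0.047, 0, 0]
    - [255, 0, -0.047, 0, 0]

```text
clock: 10.5
tcp_pos: [613.3, 25.2, 280.0]
ee_rot: [-0.314, -3.122, 0.001]
wrist_force: [0.7, -0.8, -1.5]
grip_width: 0.618
grip_force: 25.0
```

Emit:
carry_out:
  targets:
    - [255, 0, -0.047, 0, 0]
    - [255, 0, -0.047, 0, 0]
    - [255, 0, -0.047, 0, 0]
    - [255, 0, -0.047, 0, 0]
    - [255, 0, -0.047, 0, 0]

```text
clock: 11.0
tcp_pos: [566.5, -204.5, 280.1]
ee_rot: [-0.314, -3.123, -0.001]
wrist_force: [1.1, 0.2, -3.3]
grip_width: 0.619
grip_force: 25.0
```

Emit:
carry_out:
  targets:
    - [255, 0, -0.047, 0, 0]
    - [255, 0, 0, 0, 0]
    - [255, 0, 0, 0, 0]

```text
clock: 11.3
tcp_pos: [557.1, -250.7, 280.2]
ee_rot: [-0.321, -3.122, -0.001]
wrist_force: [0.0, 1.9, -2.4]
grip_width: 0.618
grip_force: 25.0
```

```bash
python3 go.py 586.7 -247.7 175 168.5
```

```text
t=11.3 tcp [ 557.1 -250.7  280.2] ang 168.27 tiltz 0.20 turn -0.23  then dx -28.4 dy 8.8 dz 105.2  F [ 0.   1.9 -2.4] w 0.618 gf 25.0 q7 1.83
```

Emit:
carry_out:
  targets:
    - [255, -0.025, 0.009, 0, 0]
    - [255, 0, 0, 0.04, 0]
    - [255, 0, 0, 0.04, 0]
    - [255, 0, 0, 0.025, 0]
    - [255, 0, 0, 0, 0]

```text
clock: 11.8
tcp_pos: [582.5, -241.5, 171.3]
ee_rot: [-0.309, -3.116, -0.005]
wrist_force: [-0.0, 0.2, -2.4]
grip_width: 0.616
grip_force: 25.0
```

Emit:
carry_out:
  targets:
    - [255, 0, 0, 0, 0]
    - [255, 0, 0, 0, 0]

```text
clock: 12.0
tcp_pos: [586.5, -245.1, 179.2]
ee_rot: [0.313, 3.123, -0.001]
wrist_force: [0.3, 0.2, -1.8]
grip_width: 0.617
grip_force: 25.0
```

```bash
python3 go.py 606.1 -251.6 120.6 168.5; python3 -c "
from held import *
s=r.state();run(s['tcp_pos'],22,168.4,16.5)"; cat > ov2.py <<'E'
from h import *
from fit import frame
from bench import r
p=np.load("pk2.npy");F=frame(p)
o=[]
for n,(x0,y0,x1,y1) in(("top",(335,135,400,205)),("scene",(110,110,195,205))):
    c=r.camera(n);o.append(cv2.resize(crop(c["pixels"],x0,y0,x1,y1,8),(400,int(400*(y1-y0)/(x1-x0)))))
h=max(a.shape[0] for a in o);o=[cv2.copyMakeBorder(a,0,h-a.shape[0],0,0,0) for a in o]
cv2.imwrite("pics/last.png",np.hstack(o))
E
echo
```

```text
t=12.0 tcp [ 586.5 -245.1  179.2] ang 168.56 tiltz 0.17 turn 0.06  then dx -20.5 dy -2.4 dz 58.6  F [ 0.3  0.2 -1.8] w 0.617 gf 25.0 q7 1.84
d 17.5 pitch 25.0 zoff(bottom at pads) -28.9 cost 1.03 [0.0, -0.08, -0.02, 0.1]
```

Emit:
carry_out:
  targets:
    - [255, 0, 0, 0, 0]
    - [255, 0, 0, 0, 0]
    - [255, 0, 0, 0, 0]

```text
clock: 12.35
tcp_pos: [585.5, -245.4, 178.0]
ee_rot: [0.315, 3.125, 0.0]
wrist_force: [0.2, 0.2, -2.1]
grip_width: 0.623
grip_force: 25.0
```

```bash
python3 go.py 605.2 -251.4 122 168.5;  python3 -c "
from held import *
s=r.state();run(s['tcp_pos'],22,168.4,16.5)"; python3 go.py 605.2 -251.4 122 168.5
```

```text
t=12.3 tcp [ 585.5 -245.4  178. ] ang 168.50 tiltz 0.06 turn -0.00  then dx -20.5 dy -1.9 dz 56.0  F [ 0.2  0.2 -2.1] w 0.623 gf 25.0 q7 1.84
d 16.9 pitch 23.6 zoff(bottom at pads) -27.7 cost 1.00 [0.0, -0.0, -0.11, -0.0]
t=12.4 tcp [ 585.3 -245.4  177.8] ang 168.50 tiltz 0.04 turn -0.00  then dx -20.7 dy -1.9 dz 55.8  F [-0.3  1.3 -2.5] w 0.617 gf 25.0 q7 1.84
```

Emit:
carry_out:
  targets:
    - [255, 0.004, -0.002, 0, 0]
    - [255, -0.0043, 0, 0.01, 0]
    - [255, -0.0043, 0, 0.01, 0]
    - [255, -0.0022, 0, 0.005, 0]
    - [255, 0, 0, 0, 0]

```text
clock: 12.9
tcp_pos: [591.9, -248.3, 151.0]
ee_rot: [-0.314, -3.125, -0.0]
wrist_force: [1.3, 0.4, -3.3]
grip_width: 0.617
grip_force: 25.0
```

Emit:
carry_out:
  targets:
    - [255, -0.0022, 0, 0.005, 0]
    - [255, -0.0022, 0, 0.005, 0]
    - [255, -0.0022, 0, 0.005, 0]
    - [255, 0, 0, 0, 0]
    - [255, 0, 0, 0, 0]

```text
clock: 13.4
tcp_pos: [598.1, -249.9, 137.2]
ee_rot: [0.315, 3.126, 0.0]
wrist_force: [1.4, -0.1, -2.8]
grip_width: 0.617
grip_force: 25.6
```

```bash
python3 go.py 605.2 -251.4 121.1 168.5
```

```text
t=13.4 tcp [ 598.1 -249.9  137.2] ang 168.51 tiltz 0.01 turn 0.01  then dx -7.2 dy -0.0 dz 16.1  F [ 1.4 -0.1 -2.8] w 0.617 gf 25.6 q7 1.86
```

Emit:
carry_out:
  targets:
    - [255, -0.0022, 0, 0.005, 0]
    - [255, -0.0022, 0, 0.005, 0]
    - [255, -0.0009, 0, 0.002, 0]
    - [255, 0, 0, 0, 0]

```text
clock: 13.8
tcp_pos: [603.4, -250.9, 125.0]
ee_rot: [0.314, 3.126, 0.0]
wrist_force: [1.6, 0.2, -2.2]
grip_width: 0.616
grip_force: 25.6
```

Emit:
carry_out:
  targets:
    - [255, -0.0009, 0, 0.002, 0]
    - [255, 0, 0, 0, 0]

```text
clock: 14.0
tcp_pos: [604.0, -251.1, 124.3]
ee_rot: [-0.315, -3.126, -0.001]
wrist_force: [-1.3, 1.8, 3.4]
grip_width: 0.619
grip_force: 25.1
```

```bash
python3 go.py 605.2 -251.4 121.1 168.5
```

```text
t=14.0 tcp [ 604.  -251.1  124.3] ang 168.50 tiltz 0.03 turn -0.00  then dx -1.2 dy -0.0 dz 3.2  F [-1.3  1.8  3.4] w 0.619 gf 25.1 q7 1.86
```

Emit:
carry_out:
  targets:
    - [255, -0.0005, 0, 0.0015, 0]
    - [255, 0, 0, 0, 0]
    - [0, 0, 0, 0, 0]
    - [0, 0, 0, 0, 0]
    - [0, 0, 0, 0, 0]

```text
clock: 14.5
tcp_pos: [604.4, -251.3, 121.6]
ee_rot: [-0.315, -3.126, -0.0]
wrist_force: [0.5, 0.3, 0.0]
grip_width: 0.807
grip_force: 0.0
```

Emit:
carry_out:
  targets:
    - [0, 0, 0, 0, 0]
    - [0, 0.0043, 0, -0.01, 0]
    - [0, 0.0129, 0, -0.03, 0]
    - [0, 0.017, 0, -0.04, 0]
    - [0, 0.01, 0, -0.04, 0]

```text
clock: 15.0
tcp_pos: [559.5, -242.6, 243.3]
ee_rot: [-0.316, -3.124, -0.0]
wrist_force: [0.6, -0.3, 0.1]
grip_width: 0.996
grip_force: 0.0
```

Emit:
carry_out:
  targets:
    - [0, 0, 0.045, -0.02, 0]
    - [0, 0, 0.05, 0, 0]
    - [0, 0, 0.05, 0, 0]
    - [0, 0, 0.05, 0, 0]
    - [0, 0, 0.05, 0, 0]

```text
clock: 15.5
tcp_pos: [610.0, -0.7, 263.0]
ee_rot: [0.315, 3.124, 0.001]
wrist_force: [0.5, -0.5, -0.6]
grip_width: 1.003
grip_force: 0.0
```

Emit:
carry_out:
  targets:
    - [0, 0, 0.05, 0, 0]
    - [0, 0, 0.05, 0, 0]
    - [0, 0, 0.05, 0, 0]
    - [0, 0, 0.05, 0, 0]
    - [0, 0, 0.05, 0, 0]

```text
clock: 16.0
tcp_pos: [659.9, 244.2, 262.9]
ee_rot: [0.315, 3.125, 0.0]
wrist_force: [0.5, -0.7, -0.9]
grip_width: 1.001
grip_force: 0.0
```

```bash
python3 go.py 489 296.5 120 178; python3 - <<'E'
from h import *
from bench import r
o=[]
for n,(x0,y0,x1,y1) in(("top",(335,135,400,205)),("scene",(120,130,195,208))):
    c=r.camera(n);np.savez(n+"1.npz",**c);o.append(cv2.resize(crop(c["pixels"],x0,y0,x1,y1,8),(400,int(400*(y1-y0)/(x1-x0)))))
h=max(a.shape[0] for a in o);o=[cv2.copyMakeBorder(a,0,h-a.shape[0],0,0,0) for a in o]
cv2.imwrite("pics/b1.png",np.hstack(o))
E
```

```text
t=16.0 tcp [659.9 244.2 262.9] ang 168.48 tiltz 0.06 turn -9.52  then dx 172.7 dy 46.3 dz 142.9  F [ 0.5 -0.7 -0.9] w 1.001 gf 0.0 q7 1.03
```

View pics/b1.png

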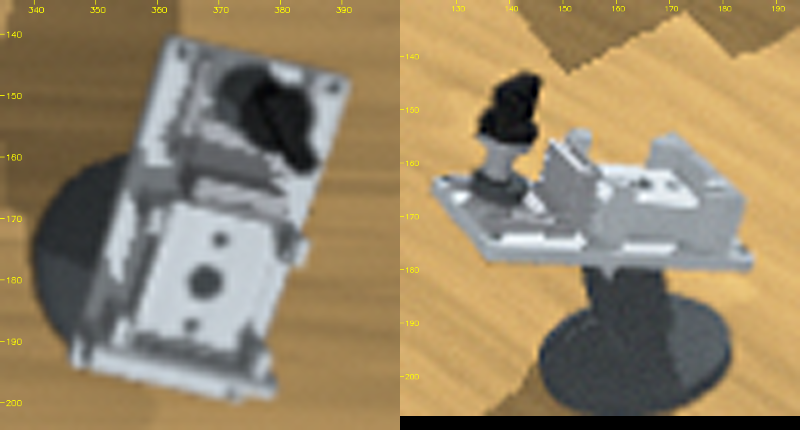

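The block lies flat in the pocket: in the top view its centre hole is at (367.5,180.5) and the top face is square with the walls. In the scene view it sits below the wall tops. Next the spacer, with the fingers only partly opened because the tray wall is close.

Emit:
carry_out:
  targets:
    - [45, 0, 0, 0, -4.75]
    - [45, 0, 0, 0, -4.75]
    - [45, 0.045, 0.012, 0.01, 0]
    - [45, 0.045, 0.012, 0.02, 0]
    - [45, 0.045, 0.012, 0.04, 0]

```text
clock: 16.6
tcp_pos: [534.2, 281.6, 201.5]
ee_rot: [0.054, 3.137, 0.005]
wrist_force: [-0.2, 0.9, 0.6]
grip_width: 0.828
grip_force: 0.0
```

Emit:
carry_out:
  targets:
    - [45, 0.0375, 0.01, 0.04, 0]
    - [45, 0, 0, 0.03, 0]
    - [45, 0, 0, 0.03, 0]
    - [45, 0, 0, 0, 0]
    - [45, 0, 0, 0, 0]

```text
clock: 17.1
tcp_pos: [502.1, 290.3, 104.4]
ee_rot: [0.056, 3.141, -0.0]
wrist_force: [-0.3, -0.1, 1.3]
grip_width: 0.824
grip_force: 0.0
```

```bash
python3 go.py 488.5 297 27.5 178; python3 - <<'E'
from h import *
from fit import frame
p=np.load("pk2.npy")
for q in((0,0,22),(0,0,25.5)): print(proj("top",frame(p).apply(q)+p[:3]),proj("scene",frame(p).apply(q)+p[:3]))
im=np.load("top1.npz")["pixels"][176:186,362:374].astype(float).mean(2);w=np.clip(150-im,0,None);ys,xs=np.mgrid[176:186,362:374];print("hole",(w*xs).sum()/w.sum(),(w*ys).sum()/w.sum())
E
```

```text
t=17.1 tcp [502.1 290.3 104.4] ang 177.97 tiltz 0.02 turn -0.03  then dx 13.8 dy 6.2 dz 76.9  F [-0.3 -0.1  1.3] w 0.824 gf 0.0 q7 1.00
block [6.184e+02 1.858e+02 2.520e+01 1.000e-01] yaw 7.99 max res px 1.34
   res [ 0.2 -0.4  0.6 -0.4  0.2  0.1 -0.2 -0.1  0.8 -1.3 -0.   0.5 -0.1  0.3
  0.4  0.6]
spacer [498.8 296.5  12.7  -0. ] yaw -1.98 max res px 0.4
   res [-0.1  0.2  0.3  0.1 -0.1 -0.1 -0.1 -0.2  0.1 -0.4 -0.   0.1 -0.1  0.4
  0.1 -0.1]
model [ 5.001e+02  1.793e+02  1.190e+01 -1.000e-01] yaw -4.26 max res px 0.53
   res [-0.   0.2  0.1 -0.4  0.1 -0.   0.   0.1 -0.  -0.4  0.2 -0.1  0.   0.5]
[[367.68870661 180.37610827]] [[165.03767217 164.82713447]]
[[367.94476881 180.75932725]] [[165.30978374 163.7966857 ]]
hole 367.9151274257657 180.49450549450552
```

Emit:
carry_out:
  targets:
    - [45, 0.014, 0.006, 0, 0]
    - [45, 0, 0, 0.04, 0]
    - [45, 0, 0, 0.027, 0]
    - [45, 0, 0, 0.0095, 0]
    - [45, 0, 0, 0, 0]

```text
clock: 17.6
tcp_pos: [487.8, 297.9, 28.1]
ee_rot: [0.054, 3.141, 0.001]
wrist_force: [0.3, 0.0, 0.6]
grip_width: 0.822
grip_force: 0.0
```

Emit:
carry_out:
  targets:
    - [45, 0, 0, 0, 0]
    - [255, 0, 0, 0, 0]
    - [255, 0, 0, 0, 0]
    - [255, 0, 0, 0, 0]
    - [255, 0, 0, 0, 0]

```text
clock: 18.1
tcp_pos: [488.3, 297.5, 27.8]
ee_rot: [0.055, 3.14, 0.001]
wrist_force: [0.1, -0.9, 3.3]
grip_width: 0.616
grip_force: 25.0
```

```bash
python3 go.py 635 250 60 180
```

```text
t=18.1 tcp [488.3 297.5  27.8] ang 178.00 tiltz 0.06 turn -2.00  then dx -146.7 dy -47.5 dz -32.2  F [ 0.1 -0.9  3.3] w 0.616 gf 25.0 q7 0.98
```

Emit:
carry_out:
  targets:
    - [255, 0, 0, -0.03, -2]
    - [255, 0, 0, -0.03, 0]
    - [255, -0.04, -0.028, 0, 0]
    - [255, -0.04, -0.028, 0, 0]
    - [255, -0.04, -0.028, 0, 0]

```text
clock: 18.6
tcp_pos: [609.1, 212.6, 87.6]
ee_rot: [-0.002, 3.141, 0.001]
wrist_force: [0.3, 1.2, -1.4]
grip_width: 0.611
grip_force: 25.0
```

Emit:
carry_out:
  targets:
    - [255, -0.0377, -0.0295, 0, 0]
    - [255, 0, 0, 0.02, 0]
    - [255, 0, 0, 0.01, 0]
    - [255, 0, 0, 0, 0]
    - [255, 0, 0, 0, 0]

```text
clock: 19.1
tcp_pos: [644.4, 185.6, 56.9]
ee_rot: [0.004, -3.14, -0.001]
wrist_force: [-0.6, 0.7, -1.0]
grip_width: 0.621
grip_force: 25.0
```

Emit:
carry_out:
  targets:
    - [255, 0, 0, 0.005, 0]
    - [255, 0, 0, 0.005, 0]
    - [255, 0, 0, 0.003, 0]
    - [255, 0, 0, 0.003, 0]
    - [255, 0, 0, 0.002, 0]

```text
clock: 19.6
tcp_pos: [646.3, 185.1, 39.9]
ee_rot: [-0.001, 3.14, 0.003]
wrist_force: [-0.2, 3.0, 5.0]
grip_width: 0.619
grip_force: 25.0
```

```bash
python3 go.py 646 184 38 180
```

```text
t=19.6 tcp [646.3 185.1  39.9] ang -179.95 tiltz 0.16 turn 0.05  then dx 0.3 dy -1.1 dz 1.9  F [-0.2  3.   5. ] w 0.619 gf 25.0 q7 1.33
```

Emit:
carry_out:
  targets:
    - [255, 0, 0, 0.002, 0]
    - [255, 0, 0, 0, 0]
    - [255, 0, 0, -0.04, 0]
    - [255, 0, 0, -0.05, 0]
    - [255, 0, 0, -0.05, 0]

```text
clock: 20.1
tcp_pos: [644.4, 181.5, 176.4]
ee_rot: [-0.003, -3.137, 0.005]
wrist_force: [0.6, 0.3, -2.0]
grip_width: 0.614
grip_force: 25.0
```

Emit:
carry_out:
  targets:
    - [255, 0, 0, -0.05, 0]
    - [255, 0, 0, -0.04, 0]
    - [255, 0, 0, 0, 0]
    - [255, 0, 0, 0, 0]
    - [255, 0, 0, 0, 0]

```text
clock: 20.6
tcp_pos: [644.7, 182.6, 264.3]
ee_rot: [-0.001, -3.137, 0.003]
wrist_force: [0.1, 0.3, -1.0]
grip_width: 0.612
grip_force: 25.0
```

```bash
python3 go.py 646 184 38 180; python3 -c "
from held import *
s=r.state();run(s['tcp_pos'],8,180,12)"
```

```text
t=20.6 tcp [644.7 182.6 264.3] ang 179.95 tiltz 0.28 turn -0.05  then dx -1.3 dy 1.4 dz 226.3  F [ 0.1  0.3 -1. ] w 0.612 gf 25.0 q7 1.30
d 13.6 pitch 19.1 zoff(bottom at pads) -20.1 cost 0.87 [-0.09, 0.0, -0.1, 0.1]
```

Emit:
carry_out:
  targets:
    - [255, 0, 0, 0, 5.75]
    - [255, 0, 0, 0, 5.75]
    - [255, -0.0025, -0.0435, 0, 0]
    - [255, -0.0025, -0.0435, 0, 0]
    - [255, -0.0025, -0.0435, 0, 0]

```text
clock: 21.15
tcp_pos: [625.7, 52.7, 264.7]
ee_rot: [-0.313, -3.122, 0.003]
wrist_force: [0.5, -0.4, -0.5]
grip_width: 0.616
grip_force: 25.0
```

Emit:
carry_out:
  targets:
    - [255, -0.0025, -0.0435, 0, 0]
    - [255, -0.0025, -0.0435, 0, 0]
    - [255, -0.0025, -0.0435, 0, 0]
    - [255, -0.0025, -0.0435, 0, 0]
    - [255, -0.0025, -0.0435, 0, 0]

```text
clock: 21.65
tcp_pos: [594.5, -162.9, 265.1]
ee_rot: [-0.315, -3.122, -0.0]
wrist_force: [0.5, 1.0, -1.1]
grip_width: 0.622
grip_force: 25.0
```

Emit:
carry_out:
  targets:
    - [255, -0.0025, -0.0435, 0, 0]
    - [255, -0.0025, -0.0435, 0, 0]
    - [255, 0, 0, 0.04, 0]
    - [255, 0, 0, 0.03, 0]
    - [255, 0, 0, 0.02, 0]

```text
clock: 22.15
tcp_pos: [580.9, -247.3, 172.3]
ee_rot: [-0.316, -3.119, -0.002]
wrist_force: [0.1, 0.0, -1.1]
grip_width: 0.615
grip_force: 25.0
```

Emit:
carry_out:
  targets:
    - [255, 0, 0, 0, 0]
    - [255, 0, 0, 0, 0]
    - [255, 0, 0, 0, 0]
    - [255, 0, 0, 0, 0]
    - [255, 0, 0, 0, 0]

```text
clock: 22.65
tcp_pos: [584.0, -247.8, 178.3]
ee_rot: [0.314, 3.124, -0.0]
wrist_force: [1.2, -1.2, -0.9]
grip_width: 0.615
grip_force: 25.0
```

```bash
python3 go.py 584.4 -247.1 172 168.5; python3 -c "
from held import *
s=r.state();run(s['tcp_pos'],8,168.5,13)"
```

```text
t=22.6 tcp [ 584.  -247.8  178.3] ang 168.50 tiltz 0.11 turn 0.00  then dx -0.2 dy 0.7 dz 6.3  F [ 1.2 -1.2 -0.9] w 0.615 gf 25.0 q7 1.84
d 13.8 pitch 23.3 zoff(bottom at pads) -22.9 cost 0.57 [0.0, -0.0, -0.21, -0.0]
```

Emit:
carry_out:
  targets:
    - [255, 0.0025, 0.0007, 0, 0]
    - [255, -0.0043, 0, 0.01, 0]
    - [255, -0.0043, 0, 0.01, 0]
    - [255, -0.0022, 0, 0.005, 0]
    - [255, 0, 0, 0, 0]

```text
clock: 23.2
tcp_pos: [591.8, -248.3, 150.9]
ee_rot: [-0.314, -3.124, -0.0]
wrist_force: [-0.2, 0.0, -0.7]
grip_width: 0.616
grip_force: 25.0
```

Emit:
carry_out:
  targets:
    - [255, -0.0022, 0, 0.005, 0]
    - [255, -0.0013, 0, 0.003, 0]
    - [255, -0.0013, 0, 0.003, 0]
    - [255, 0, 0, 0, 0]
    - [255, 0, 0, 0, 0]

```text
clock: 23.7
tcp_pos: [597.3, -249.7, 141.3]
ee_rot: [0.314, 3.124, -0.001]
wrist_force: [4.1, -1.5, 0.2]
grip_width: 0.612
grip_force: 25.0
```

```bash
python3 go.py 599.6 -250.3 136.5 168.5
```

```text
t=23.7 tcp [ 597.3 -249.7  141.3] ang 168.50 tiltz 0.12 turn 0.00  then dx -2.4 dy -0.1 dz 4.8  F [ 4.1 -1.5  0.2] w 0.612 gf 25.0 q7 1.86
```

Emit:
carry_out:
  targets:
    - [255, -0.0015, 0, 0.001, 0]
    - [255, -0.0009, 0, 0.002, 0]
    - [255, 0, 0, 0, 0]
    - [255, 0, 0, 0, 0]

```text
clock: 24.1
tcp_pos: [598.3, -250.0, 138.9]
ee_rot: [-0.315, -3.125, -0.001]
wrist_force: [-0.8, -0.6, 5.4]
grip_width: 0.617
grip_force: 25.0
```

```bash
python3 go.py 599.6 -250.3 136.5 168.5
```

```text
t=24.1 tcp [ 598.3 -250.   138.9] ang 168.50 tiltz 0.06 turn -0.00  then dx -1.4 dy -0.1 dz 2.4  F [-0.8 -0.6  5.4] w 0.617 gf 25.0 q7 1.86
```

Emit:
carry_out:
  targets:
    - [255, -0.0003, 0, 0.0015, 0]
    - [255, 0, 0, 0, 0]
    - [0, 0, 0, 0, 0]
    - [0, 0, 0, 0, 0]
    - [0, 0, 0, 0, 0]

```text
clock: 24.6
tcp_pos: [598.5, -249.8, 136.0]
ee_rot: [-0.315, -3.124, -0.001]
wrist_force: [0.1, -0.6, -1.3]
grip_width: 0.803
grip_force: 0.0
```

Emit:
carry_out:
  targets:
    - [0, 0, 0, 0, 0]
    - [0, 0.0043, 0, -0.01, 0]
    - [0, 0.0129, 0, -0.03, 0]
    - [0, 0.017, 0, -0.04, 0]
    - [0, 0.01, 0, -0.04, 0]

```text
clock: 25.1
tcp_pos: [554.0, -241.3, 258.2]
ee_rot: [-0.316, -3.124, -0.0]
wrist_force: [0.9, 0.7, 0.1]
grip_width: 0.995
grip_force: 0.0
```

Emit:
carry_out:
  targets:
    - [30, 0, 0.045, 0, 0]
    - [30, 0, 0.05, 0, 0]
    - [30, 0, 0.05, 0, 0]
    - [30, 0, 0.05, 0, 0]
    - [30, 0, 0.05, 0, 0]

```text
clock: 25.6
tcp_pos: [604.5, 0.5, 257.8]
ee_rot: [0.315, 3.125, 0.0]
wrist_force: [0.3, 0.2, 1.1]
grip_width: 0.887
grip_force: 0.0
```

Emit:
carry_out:
  targets:
    - [30, 0.015, 0.045, 0, 0]
    - [30, 0.02, 0.045, 0, 0]
    - [30, 0.02, 0.045, 0, 0]
    - [30, 0.02, 0.04, 0, 0]
    - [30, 0.02, 0, 0, 0]

```text
clock: 26.1
tcp_pos: [544.4, 197.0, 256.8]
ee_rot: [-0.3, -3.127, -0.005]
wrist_force: [-0.2, -1.1, -0.6]
grip_width: 0.882
grip_force: 0.0
```

```bash
python3 go.py 491 181 100 176; python3 - <<'E'
from h import *
from bench import r
from fit import frame
p=np.load("pk2.npy");F=frame(p)
for n in("top","scene"):
    c=r.camera(n);np.savez(n+"2.npz",**c)
    u=proj(n,F.apply([[0,0,30],[35,27,30],[35,-27,30],[-35,-27,30],[-35,27,30]])+p[:3]);print(n,u.round(1).tolist())
    x,y=u[0].round().astype(int);g=c["pixels"].astype(int).mean(2)
    print(g[y-8:y+9,x-9:x+10].astype(int))
E
```

```text
t=26.1 tcp [544.4 197.  256.8] ang 169.05 tiltz 0.18 turn -6.95  then dx 52.2 dy -19.7 dz 156.8  F [-0.2 -1.1 -0.6] w 0.882 gf 0.0 q7 1.01
block [6.184e+02 1.858e+02 2.520e+01 1.000e-01] yaw 7.99 max res px 1.34
   res [ 0.2 -0.4  0.6 -0.4  0.2  0.1 -0.2 -0.1  0.8 -1.3 -0.   0.5 -0.1  0.3
  0.4  0.6]
spacer [498.8 296.5  12.7  -0. ] yaw -1.98 max res px 0.4
   res [-0.1  0.2  0.3  0.1 -0.1 -0.1 -0.1 -0.2  0.1 -0.4 -0.   0.1 -0.1  0.4
  0.1 -0.1]
model [ 5.001e+02  1.793e+02  1.190e+01 -1.000e-01] yaw -4.26 max res px 0.53
   res [-0.   0.2  0.1 -0.4  0.1 -0.   0.   0.1 -0.  -0.4  0.2 -0.1  0.   0.5]
top [[368.3, 181.3], [362.9, 167.8], [381.0, 172.0], [373.4, 194.4], [355.7, 190.3]]
[[ 99 114 143 180 198 198 195 195 196 196 195 194 196 196 196 198 198 198
  201]
 [ 78  80 133 198 199 197 194 197 198 196 194 195 195 194 195 198 197 197
  197]
 [ 73  81 138 195 200 193 194 195 196 194 193 194 195 195 197 198 198 196
  196]
 [ 75 107 170 198 200 194 194 196 196 195 195 194 193 196 197 198 197 199
  195]
 [ 76 130 201 200 196 193 195 197 196 194 194 196 195 197 198 199 198 196
  193]
 [ 
[... 1734 characters left out ...]
 140 110 107 111 182 227 226 225 225 230 208
  142]
 [154 231 227 185 191 210 203 219 206 200 169 193 226 226 224 224 227 229
  211]
 [149 188 221 169 190 191 144 197 233 233 232 232 232 230 227 228 228 230
  231]
 [132 154 161 150 151 153 157 183 212 225 225 229 229 225 217 220 223 222
  218]
 [151 148 149 152 156 151 154 151 148 148 147 147 145 149 150 156 158 174
  171]
 [154 156 149 156 159 160 157 156 164 159 153 149 148 151 153 145 148 149
  149]
 [153 164 154 156 153 155 153 155 160 160 150 140 147 155 149 143 142 148
  152]
 [150 151 155 156 157 156 155 155 156 156 156 155 154 154 156 156 154 153
  152]
 [162 153 153 156 153 154 155 154 153 154 153 156 153 157 157 156 154 154
  152]]
```

The spacer is seated: its hole in the top view is at (368.7,181.6) against a predicted (368.3,181.3). Next the model plate.

Emit:
carry_out:
  targets:
    - [30, 0, 0, 0, -7.3]
    - [30, 0.026, -0.01, 0.04, 0]
    - [30, 0.026, -0.01, 0.05, 0]
    - [30, 0, 0, 0.05, 0]
    - [30, 0, 0, 0, 0]

```text
clock: 26.7
tcp_pos: [492.1, 170.6, 117.6]
ee_rot: [-0.118, -3.129, 0.009]
wrist_force: [-1.6, -0.7, -0.5]
grip_width: 0.88
grip_force: 0.0
```

Emit:
carry_out:
  targets:
    - [30, 0, 0, 0, 0]
    - [30, 0, 0, 0, 0]
    - [30, 0, 0, 0, 0]

```text
clock: 27.0
tcp_pos: [498.8, 174.7, 125.9]
ee_rot: [0.116, 3.135, 0.003]
wrist_force: [-0.2, -0.4, -0.4]
grip_width: 0.88
grip_force: 0.0
```

```bash
python3 go.py 490.8 180.5 28 176
```

```text
t=27.0 tcp [498.8 174.7 125.9] ang 175.77 tiltz 0.29 turn -0.23  then dx 8.4 dy 5.2 dz 97.9  F [-0.2 -0.4 -0.4] w 0.880 gf 0.0 q7 1.13
```

Emit:
carry_out:
  targets:
    - [30, 0.008, 0.005, 0.02, 0]
    - [30, 0, 0, 0.02, 0]
    - [30, 0, 0, 0.02, 0]
    - [30, 0, 0, 0, 0]
    - [30, 0, 0, 0, 0]

```text
clock: 27.5
tcp_pos: [489.9, 180.1, 64.3]
ee_rot: [0.115, 3.138, 0.001]
wrist_force: [-0.6, -0.0, 0.2]
grip_width: 0.884
grip_force: 0.0
```

Emit:
carry_out:
  targets:
    - [30, 0, 0, 0, 0]
    - [30, 0, 0, 0, 0]

```text
clock: 27.7
tcp_pos: [490.0, 180.1, 64.5]
ee_rot: [0.115, 3.137, 0.002]
wrist_force: [-0.7, -0.4, 0.0]
grip_width: 0.882
grip_force: 0.0
```

```bash
python3 go.py 490.8 180.5 28 176
```

```text
t=27.7 tcp [490.  180.1  64.5] ang 175.79 tiltz 0.15 turn -0.21  then dx -0.8 dy 0.4 dz 36.5  F [-0.7 -0.4  0. ] w 0.882 gf 0.0 q7 1.13
```

Emit:
carry_out:
  targets:
    - [30, -0.0008, 0.0004, 0.02, 0]
    - [30, 0, 0, 0.0165, 0]
    - [30, 0, 0, 0, 0]
    - [30, 0, 0, 0, 0]
    - [255, 0, 0, 0, 0]

```text
clock: 28.2
tcp_pos: [490.0, 180.2, 27.0]
ee_rot: [0.115, 3.139, 0.001]
wrist_force: [-0.3, -0.3, -0.2]
grip_width: 0.85
grip_force: 0.0
```

Emit:
carry_out:
  targets:
    - [255, 0, 0, 0, 0]
    - [255, 0, 0, 0, 0]
    - [255, 0, 0, 0, 0]
    - [255, 0, 0, 0, 0]

```text
clock: 28.6
tcp_pos: [489.7, 180.4, 26.7]
ee_rot: [0.115, 3.139, 0.001]
wrist_force: [-0.5, 1.4, 0.8]
grip_width: 0.619
grip_force: 25.0
```

```bash
python3 go.py 646 184 60 180
```

```text
t=28.6 tcp [489.7 180.4  26.7] ang 175.81 tiltz 0.03 turn -4.19  then dx -156.3 dy 3.6 dz -33.3  F [-0.5  1.4  0.8] w 0.619 gf 25.0 q7 1.14
```

Emit:
carry_out:
  targets:
    - [255, 0, 0, -0.03, -4.2]
    - [255, 0, 0, -0.03, 0]
    - [255, -0.039, 0.001, 0, 0]
    - [255, -0.039, 0.001, 0, 0]
    - [255, -0.039, 0.001, 0, 0]

```text
clock: 29.1
tcp_pos: [607.7, 183.0, 86.6]
ee_rot: [-0.001, 3.142, -0.0]
wrist_force: [0.2, 0.3, -1.0]
grip_width: 0.618
grip_force: 25.0
```

Emit:
carry_out:
  targets:
    - [255, -0.039, 0, 0, 0]
    - [255, 0, 0, 0.02, 0]
    - [255, 0, 0, 0.01, 0]
    - [255, 0, 0, 0, 0]
    - [255, 0, 0, 0, 0]

```text
clock: 29.6
tcp_pos: [644.5, 183.3, 56.1]
ee_rot: [0.001, -3.14, 0.0]
wrist_force: [-0.3, -0.1, -2.1]
grip_width: 0.619
grip_force: 25.0
```

Emit:
carry_out:
  targets:
    - [255, 0, 0, 0.004, 0]
    - [255, 0, 0, 0.004, 0]
    - [255, 0, 0, 0.004, 0]
    - [255, 0, 0, 0.004, 0]
    - [255, 0, 0, 0.003, 0]

```text
clock: 30.1
tcp_pos: [646.4, 183.6, 38.2]
ee_rot: [-0.0, 3.14, 0.001]
wrist_force: [-0.7, -0.5, 4.2]
grip_width: 0.619
grip_force: 25.0
```

Emit:
carry_out:
  targets:
    - [255, 0, 0, 0, 0]
    - [255, 0, 0, -0.02, 0]
    - [255, 0, 0, -0.04, 0]
    - [255, 0, 0, -0.05, 0]
    - [255, 0, 0, -0.05, 0]

```text
clock: 30.6
tcp_pos: [644.8, 182.4, 197.4]
ee_rot: [-0.001, -3.139, 0.002]
wrist_force: [1.3, -0.1, -2.0]
grip_width: 0.618
grip_force: 25.0
```

Emit:
carry_out:
  targets:
    - [255, 0, 0, -0.05, 0]
    - [255, 0, 0, -0.03, 0]
    - [255, 0, 0, 0, 0]
    - [255, 0, 0, 0, 0]
    - [255, 0, 0, 0, 0]

```text
clock: 31.1
tcp_pos: [644.6, 182.7, 274.4]
ee_rot: [-0.0, -3.137, 0.002]
wrist_force: [0.2, -0.2, -1.6]
grip_width: 0.617
grip_force: 25.0
```

```bash
sed -i 's/((33,-27,h),(15,-27,h))\]/((33,-27,h),(15,-27,h))][:ne]/; s/def run(t,h,ang,x0,/def run(t,h,ang,x0,ne=4,/; s/range(4)\]/range(ne)]/' held.py; python3 go.py 646 184 60 180;  python3 -c "
from held import *
s=r.state();run(s['tcp_pos'],10,180,12,3)"
```

```text
t=31.1 tcp [644.6 182.7 274.4] ang 179.99 tiltz 0.27 turn -0.01  then dx -1.4 dy 1.3 dz 214.4  F [ 0.2 -0.2 -1.6] w 0.617 gf 25.0 q7 1.30
d 13.0 pitch 15.7 zoff(bottom at pads) -17.6 cost 0.45 [-0.1, 0.1, -0.11]
```

Emit:
carry_out:
  targets:
    - [255, 0, 0, 0, 5.75]
    - [255, 0, 0, 0, 5.75]
    - [255, -0.0023, -0.0435, 0, 0]
    - [255, -0.0023, -0.0435, 0, 0]
    - [255, -0.0023, -0.0435, 0, 0]

```text
clock: 31.65
tcp_pos: [625.3, 52.5, 275.1]
ee_rot: [-0.313, -3.123, 0.002]
wrist_force: [1.1, -1.2, -2.0]
grip_width: 0.618
grip_force: 25.0
```

Emit:
carry_out:
  targets:
    - [255, -0.0023, -0.0435, 0, 0]
    - [255, -0.0023, -0.0435, 0, 0]
    - [255, -0.0023, -0.0435, 0, 0]
    - [255, -0.0023, -0.0435, 0, 0]
    - [255, -0.0023, -0.0435, 0, 0]

```text
clock: 32.15
tcp_pos: [593.1, -163.0, 275.5]
ee_rot: [-0.314, -3.123, -0.0]
wrist_force: [0.6, -0.1, -2.5]
grip_width: 0.618
grip_force: 25.0
```

Emit:
carry_out:
  targets:
    - [255, -0.0023, -0.0435, 0, 0]
    - [255, -0.0023, -0.0435, 0, 0]
    - [255, 0, 0, 0.03, 0]
    - [255, 0, 0, 0.03, 0]
    - [255, 0, 0, 0.03, 0]

```text
clock: 32.65
tcp_pos: [580.3, -247.9, 184.5]
ee_rot: [-0.316, -3.123, -0.001]
wrist_force: [0.1, 0.2, -1.1]
grip_width: 0.609
grip_force: 25.0
```

Emit:
carry_out:
  targets:
    - [255, 0, 0, 0, 0]
    - [255, 0, 0, 0, 0]
    - [255, 0, 0, 0, 0]
    - [255, 0, 0, 0, 0]
    - [255, 0, 0, 0, 0]

```text
clock: 33.15
tcp_pos: [582.2, -248.0, 189.0]
ee_rot: [0.314, 3.123, -0.001]
wrist_force: [0.7, -0.2, -1.0]
grip_width: 0.622
grip_force: 25.0
```

```bash
python3 go.py 597.1 -249.7 143 168.5;  python3 -c "
from held import *
s=r.state();run(s['tcp_pos'],10,168.5,12.7,3)"
```

```text
t=33.1 tcp [ 582.2 -248.   189. ] ang 168.51 tiltz 0.14 turn 0.01  then dx -14.9 dy 1.3 dz 46.0  F [ 0.7 -0.2 -1. ] w 0.622 gf 25.0 q7 1.84
d 11.8 pitch 18.0 zoff(bottom at pads) -18.0 cost 0.68 [0.1, -0.1, 0.21]
```

Emit:
carry_out:
  targets:
    - [255, 0.005, 0.0013, 0, 0]
    - [255, -0.0043, 0, 0.01, 0]
    - [255, -0.0043, 0, 0.01, 0]
    - [255, -0.0043, 0, 0.01, 0]
    - [255, 0, 0, 0, 0]

```text
clock: 33.7
tcp_pos: [588.9, -247.4, 154.6]
ee_rot: [-0.314, -3.122, -0.001]
wrist_force: [-0.5, -0.2, -2.3]
grip_width: 0.613
grip_force: 25.0
```

Emit:
carry_out:
  targets:
    - [255, -0.0022, 0, 0.005, 0]
    - [255, -0.0013, 0, 0.003, 0]
    - [255, 0, 0, 0, 0]
    - [255, 0, 0, 0, 0]

```text
clock: 34.1
tcp_pos: [593.0, -248.9, 149.7]
ee_rot: [0.315, 3.125, -0.0]
wrist_force: [-0.3, 0.3, -2.5]
grip_width: 0.618
grip_force: 25.0
```

```bash
python3 go.py 597.1 -249.7 143 168.5
```

```text
t=34.1 tcp [ 593.  -248.9  149.7] ang 168.49 tiltz 0.02 turn -0.01  then dx -4.2 dy 0.0 dz 6.7  F [-0.3  0.3 -2.5] w 0.618 gf 25.0 q7 1.85
```

Emit:
carry_out:
  targets:
    - [255, -0.002, 0, 0.002, 0]
    - [255, -0.001, 0, 0.002, 0]
    - [255, 0, 0, 0, 0]
    - [255, 0, 0, 0, 0]

```text
clock: 34.5
tcp_pos: [595.9, -249.5, 145.9]
ee_rot: [0.315, 3.125, 0.0]
wrist_force: [-3.4, 1.2, 2.2]
grip_width: 0.62
grip_force: 25.0
```

Emit:
carry_out:
  targets:
    - [255, -0.0009, 0, 0.002, 0]
    - [255, 0, 0, 0, 0]
    - [255, 0, 0, 0, 0]

```text
clock: 34.8
tcp_pos: [596.4, -249.6, 144.5]
ee_rot: [-0.315, -3.125, -0.001]
wrist_force: [-5.1, 1.4, 7.4]
grip_width: 0.616
grip_force: 25.0
```

```bash
python3 go.py 597.1 -249.7 143 168.5
```

```text
t=34.8 tcp [ 596.4 -249.6  144.5] ang 168.50 tiltz 0.03 turn -0.00  then dx -0.7 dy 0.0 dz 1.5  F [-5.1  1.4  7.4] w 0.616 gf 25.0 q7 1.85
```

Emit:
carry_out:
  targets:
    - [255, 0, 0, 0.002, 0]
    - [255, 0, 0, 0.0015, 0]
    - [255, 0, 0, 0, 0]

```text
clock: 35.1
tcp_pos: [596.4, -249.6, 144.3]
ee_rot: [0.315, 3.125, 0.002]
wrist_force: [-11.8, 3.6, 22.5]
grip_width: 0.617
grip_force: 25.0
```

Emit:
carry_out:
  targets:
    - [0, 0, 0, 0, 0]
    - [0, 0, 0, 0, 0]
    - [0, 0, 0, 0, 0]
    - [0, 0, 0, 0, 0]

```text
clock: 35.5
tcp_pos: [596.7, -249.4, 139.3]
ee_rot: [-0.314, -3.125, -0.0]
wrist_force: [0.5, -0.3, 0.2]
grip_width: 0.899
grip_force: 0.0
```

Emit:
carry_out:
  targets:
    - [0, 0.0043, 0, -0.01, 0]
    - [0, 0.0129, 0, -0.03, 0]
    - [0, 0.017, 0, -0.04, 0]
    - [0, 0.02, 0.03, -0.03, 0]
    - [0, 0, 0.05, 0, 0]

```text
clock: 36.0
tcp_pos: [559.0, -165.7, 256.4]
ee_rot: [0.329, 3.115, -0.004]
wrist_force: [1.9, 0.1, 0.2]
grip_width: 0.996
grip_force: 0.0
```

Emit:
carry_out:
  targets:
    - [0, 0, 0.05, 0, 0]
    - [0, 0, 0.05, 0, 0]
    - [0, 0, 0.04, 0, 0]
    - [0, 0, 0, 0, 0]

```text
clock: 36.4
tcp_pos: [588.2, -14.4, 250.2]
ee_rot: [0.297, 3.127, 0.006]
wrist_force: [0.2, 0.7, 0.4]
grip_width: 1.001
grip_force: 0.0
```

```bash
sed -i 's/^for k,(a,b) in parts.items():$/for k,(a,b) in (parts.items() if __name__=="__main__" else []):/' fit.py; python3 go.py 597.1 -249.7 143 168.5; cat > chk.py <<'E'
from h import *
from bench import r
from fit import frame
from scipy.ndimage import map_coordinates,gaussian_filter
p=np.load("pk2.npy");F=frame(p);I={}
for n in("top","scene"):
    c=r.camera(n);np.savez(n+"3.npz",**c);I[n]=c["pixels"]
# wing: black pixels, direction in top & scene
def mask(n,box):
    x0,y0,x1,y1=box;g=I[n][y0:y1,x0:x1].astype(int).max(2);return g
print("wing top");print(mask("top",(368,142,390,166)))
u=proj("top",F.apply([[x,y,40] for x in(-35,35) for y in(-27,27)])+p[:3]);print(u.round(1).tolist())
c=proj("top",F.apply([0,0,40])+p[:3])[0]
# plate end/long edges profiles in top view along pocket x and y at z=40
g=gaussian_filter(I["top"].astype(float).mean(2),.3)
for nm,A,B in(("y@x=-28",(-28,-40,40),(-28,40,40)),("y@x=28",(28,-40,40),(28,40,40)),("x@y=-25",(-48,-25,40),(48,-25,40)),("x@y=25",(-48,25,40),(48,25,40))):
    t=np.linspace(0,1,41);X=np.array(A)+(np.array(B)-A)*t[:,None];q=proj("top",F.apply(X)+p[:3]);print(nm,map_coordinates(g,[q[:,1],q[:,0]],order=1).astype(int).tolist())
E
python3 chk.py
```

```text
t=36.4 tcp [588.2 -14.4 250.2] ang 169.16 tiltz 0.23 turn 0.66  then dx -55.7 dy -228.8 dz 107.2  F [0.2 0.7 0.4] w 1.001 gf 0.0 q7 1.41
wing top
[[122 127 131 130 145 149 162 162 161 162 163 163 163 162 164 163 163 162
  162 161 162 160]
 [103 110 115 119 123 124 127 130 136 146 155 156 155 157 159 160 159 158
  157 159 157 157]
 [101 107 121 125 127 125 121 116 117 120 128 133 131 143 146 152 153 152
  155 152 154 154]
 [140 124 122 123 124 106  98  87  89  90 116 168 155 142 131 128 126 132
  141 147 153 154]
 [135 118 120 103  81  61  59  52  53  56  84 171 196 199 190 169 118 113
  125 128 132 138]
 [132 118 111  74  46  41  48  46  48  43  47 107 165 210 213 195 126 112
  141 162 159 142]
 [133 118  91  53  43  47  47  48  35  28  19  35  88 138 140 142 112 117
  162 177 160 126]
 [139 110  75  46  45  48  49  47  24  13  13   9  26  50  57  67  90 135
  169 164 126  99]
 [150 106  71  55  47  47  50  33  18  13   7  21  25  26  28  32  64 127
  176 189 173 163]
 [186 139  79  71  60  48  40  27  21  11  22  31  27  28  25  28  45 110
  183 207 205 200]
 [143 109  74  76  79  6
[... 1493 characters left out ...]
207, 206, 207, 208, 209, 161, 135, 143, 157, 178, 203, 157, 112]
y@x=28 [129, 141, 175, 180, 167, 136, 150, 170, 174, 175, 163, 127, 121, 129, 153, 175, 181, 173, 164, 159, 160, 169, 179, 182, 172, 164, 160, 166, 175, 175, 150, 131, 119, 110, 110, 119, 140, 167, 184, 154, 119]
x@y=-25 [143, 150, 167, 170, 155, 147, 174, 197, 195, 187, 186, 188, 180, 181, 190, 195, 189, 190, 195, 179, 169, 171, 168, 138, 148, 156, 151, 129, 116, 147, 176, 175, 174, 192, 169, 124, 103, 128, 183, 197, 200]
x@y=25 [178, 202, 201, 183, 157, 136, 148, 163, 181, 194, 166, 154, 166, 178, 150, 127, 139, 161, 144, 150, 168, 168, 134, 109, 110, 110, 103, 103, 108, 105, 102, 108, 118, 149, 141, 117, 100, 80, 80, 86, 83]
```

The model is on the stack. Next I'll check it is flat and get the wing's angle and position.

```bash
cat > wing.py <<'E'
from h import *
from fit import frame
p=np.load("pk2.npy");F=frame(p);n_=F.apply([0,0,1])
I={n:np.load(n+"3.npz")["pixels"] for n in C}
def hull(n,al,dx,dy,dz):
    P=[(90+dx+s*21*np.cos(al)-w*6*np.sin(al),dy+s*21*np.sin(al)+w*6*np.cos(al),z+dz) for s in(-1,1) for w in(-1,1) for z in(54,78)]
    u=proj(n,F.apply(P)+p[:3]);return cv2.convexHull(u.astype(np.float32))
def score(n,v):
    k=4;x0,y0=(365,140) if n=="top" else (125,135);S=30
    big=cv2.resize(I[n][y0:y0+S,x0:x0+S].max(2),None,fx=k,fy=k,interpolation=cv2.INTER_LINEAR)
    m=np.zeros(big.shape,np.uint8);h=((hull(n,*v)[:,0]-[x0,y0]+.5)*k-.5);cv2.fillConvexPoly(m,np.round(h).astype(np.int32),1)
    d=np.clip(110-big.astype(float),-60,60);return (d*(m>0)).sum(), m,big
from scipy.optimize import differential_evolution
# scene: wing silhouette above collar is free; top: wing lies over the collar -> use very dark (<36) there
def cost(v):
    s1,_,_=score("scene",v);
    s2,m,big=score("top",v);d=np.where(big<37,1,-1.0);s2=(d*(m>0)).sum()*40
    return -(s1+s2)/1e4+.02*(v[1]**2+v[2]**2+v[3]**2)*.5
r=differential_evolution(cost,[(.2,1.2),(-6,6),(-6,6),(-2,8)],seed=1,maxiter=60)
print("alpha deg",np.degrees(r.x[0]).round(1),"d",r.x[1:].round(1),r.fun)
for a in np.radians([25,30,35,40,45,50,55]): print(np.degrees(a).round(),round(cost(np.r_[a,r.x[1:]]),2),end="; ")
print("\nwing point",(F.apply([90,0,66]+r.x[1:])+p[:3]).round(1),"model pt",(F.apply([90,0,66])+p[:3]).round(1))
for x in(-20,0,20):
    q=proj("scene",F.apply([(x,27,z) for z in range(20,50,2)])+p[:3]);from scipy.ndimage import map_coordinates
    print(x,map_coordinates(I["scene"].mean(2),[q[:,1],q[:,0]],order=1).astype(int).tolist())
E
python3 wing.py
```

```text
alpha deg 49.1 d [ 1.9  2.5 -0.7] -10.344797551009398
25.0 -7.32; 30.0 -8.33; 35.0 -9.01; 40.0 -9.75; 45.0 -10.22; 50.0 -10.13; 55.0 -9.28; 
wing point [ 676.4 -263.3  195.6] model pt [ 674.  -265.3  195.5]
-20 [153, 152, 150, 150, 151, 149, 147, 149, 149, 149, 164, 188, 205, 217, 219]
0 [156, 151, 147, 149, 150, 149, 147, 145, 151, 154, 155, 146, 134, 167, 193]
20 [153, 150, 150, 152, 154, 157, 161, 160, 160, 185, 184, 160, 157, 161, 155]
```

```bash
python3 - <<'E'
from h import *
from fit import frame
from scipy.ndimage import map_coordinates
p=np.load("pk2.npy");F=frame(p)
for k,zt in((1,22),(2,30),(3,40)):
    I=np.load(f"scene{k}.npz")["pixels"].astype(float).mean(2)
    for x in(-30,-20,-10,0,10,20,30):
        z=np.arange(zt-10,zt+10,1.);q=proj("scene",F.apply(np.c_[np.full(20,x),np.full(20,27),z])+p[:3]);v=map_coordinates(I,[q[:,1],q[:,0]],order=1);g=np.gradient(v);i=g[4:-4].argmax()+4
        print(k,x,"edge z-zt",z[i]-zt,"grad",g[i].round(),v[::2].astype(int).tolist())
    # low end edge along x in the top view: y=-20..20
I=np.load("top3.npz")["pixels"].astype(float).mean(2)
E
```

```text
1 -30 edge z-zt -1.0 grad 1.0 [159, 158, 157, 158, 158, 160, 159, 158, 159, 164]
1 -20 edge z-zt 1.0 grad 16.0 [155, 155, 155, 156, 154, 159, 192, 208, 210, 180]
1 -10 edge z-zt 1.0 grad 18.0 [156, 155, 156, 156, 154, 170, 207, 222, 230, 231]
1 0 edge z-zt 3.0 grad 12.0 [156, 156, 156, 156, 156, 169, 188, 212, 227, 232]
1 10 edge z-zt 3.0 grad 20.0 [154, 155, 157, 159, 158, 159, 174, 214, 230, 235]
1 20 edge z-zt 3.0 grad 5.0 [157, 158, 160, 158, 158, 157, 160, 169, 173, 175]
1 30 edge z-zt -1.0 grad 1.0 [160, 159, 158, 156, 156, 157, 156, 156, 157, 155]
2 -30 edge z-zt 0.0 grad 6.0 [155, 155, 155, 155, 155, 162, 173, 159, 145, 182]
2 -20 edge z-zt 3.0 grad 9.0 [153, 152, 151, 151, 150, 158, 167, 186, 197, 203]
2 -10 edge z-zt 3.0 grad 19.0 [156, 153, 146, 144, 146, 153, 172, 211, 225, 228]
2 0 edge z-zt 2.0 grad 24.0 [155, 150, 146, 148, 148, 147, 182, 226, 228, 229]
2 10 edge z-zt 2.0 grad 23.0 [156, 158, 159, 158, 153, 149, 195, 227, 231, 206]
2 20 edge z-zt 2.0 grad 8.0 [155, 153, 154, 156, 154, 156, 170, 183, 197, 212]
2 30 edge z-zt 4.0 grad 12.0 [156, 156, 156, 156, 154, 153, 150, 172, 190, 194]
3 -30 edge z-zt -3.0 grad 17.0 [157, 168, 157, 144, 178, 201, 205, 189, 169, 166]
3 -20 edge z-zt 1.0 grad 12.0 [149, 147, 149, 149, 149, 164, 188, 205, 217, 219]
3 -10 edge z-zt 5.0 grad 14.0 [154, 156, 156, 156, 157, 160, 159, 151, 179, 222]
3 0 edge z-zt 5.0 grad 17.0 [149, 147, 145, 151, 154, 155, 146, 134, 167, 193]
3 10 edge z-zt 3.0 grad 3.0 [150, 149, 150, 153, 154, 155, 158, 164, 167, 161]
3 20 edge z-zt -3.0 grad 13.0 [157, 161, 160, 160, 185, 184, 160, 157, 161, 155]
3 30 edge z-zt -6.0 grad 12.0 [153, 152, 172, 190, 195, 188, 171, 154, 143, 137]
```

Emit:
carry_out:
  targets:
    - [138, 0, 0, -0.02, 8.2]
    - [138, 0, 0, 0, 8.2]
    - [138, 0, 0, 0, 8.2]
    - [138, 0, 0, 0, 8.2]
    - [138, 0, 0, 0, 8.2]
  squeeze: 10

```text
clock: 37.0
tcp_pos: [587.2, -25.9, 270.5]
ee_rot: [1.403, 2.81, -0.001]
wrist_force: [0.0, -0.8, 0.0]
grip_width: 0.635
grip_force: 0.0
```

Emit:
carry_out:
  targets:
    - [138, 0, 0, 0, 8.2]
    - [138, 0, 0, 0, 8.2]
    - [138, 0, 0, 0, 8.2]
    - [138, 0, 0, 0, 8.2]
    - [138, 0, 0, 0, 8.2]

```text
clock: 37.5
tcp_pos: [587.1, -25.9, 270.4]
ee_rot: [2.298, 2.141, -0.0]
wrist_force: [-0.5, 0.7, 0.6]
grip_width: 0.462
grip_force: 0.0
```

Emit:
carry_out:
  targets:
    - [138, 0, 0, 0, 8.2]
    - [138, 0, 0, 0, 8.2]
    - [138, 0, 0, 0, 8.2]
    - [138, 0, 0, 0, 8.2]
    - [138, 0, 0, 0, 8.2]

```text
clock: 38.0
tcp_pos: [587.1, -25.9, 270.4]
ee_rot: [2.902, 1.2, 0.0]
wrist_force: [-0.6, -0.5, 0.2]
grip_width: 0.461
grip_force: 0.0
```

Emit:
carry_out:
  targets:
    - [138, 0, 0, 0, 8]
    - [138, 0, 0, 0, 0]
    - [138, 0, 0, 0, 0]

```text
clock: 38.3
tcp_pos: [587.3, -24.8, 270.3]
ee_rot: [2.974, 1.011, 0.0]
wrist_force: [0.1, -0.5, 0.5]
grip_width: 0.459
grip_force: 0.0
```

```bash
python3 go.py 673.6 -264 260 38
```

```text
t=38.3 tcp [587.3 -24.8 270.3] ang 37.56 tiltz 0.02 turn -0.44  then dx -79.2 dy 241.6 dz 10.3  F [ 0.1 -0.5  0.5] w 0.459 gf 0.0 q7 -0.84
```

Emit:
carry_out:
  targets:
    - [138, -0.0132, 0.0403, 0, 0]
    - [138, -0.0132, 0.0403, 0, 0]
    - [138, -0.0132, 0.0403, 0, 0]
    - [138, -0.0132, 0.0403, 0, 0]
    - [138, -0.0132, 0.0403, 0, 0]

```text
clock: 38.8
tcp_pos: [658.0, -225.4, 270.2]
ee_rot: [2.973, 1.014, 0.0]
wrist_force: [0.1, 0.5, 0.2]
grip_width: 0.461
grip_force: 0.0
```

Emit:
carry_out:
  targets:
    - [138, -0.0132, 0.0403, 0.01, 0]
    - [138, 0, 0, 0, 0]
    - [138, 0, 0, 0, 0]
    - [138, 0, 0, 0, 0]
    - [138, 0, 0, 0, 0]

```text
clock: 39.3
tcp_pos: [672.4, -261.4, 260.8]
ee_rot: [-2.973, -1.014, -0.003]
wrist_force: [-0.1, 0.3, 0.0]
grip_width: 0.46
grip_force: 0.0
```

Emit:
carry_out:
  targets:
    - [138, 0, 0, 0, 0]
    - [138, 0, 0, 0, 0]

```text
clock: 39.5
tcp_pos: [672.1, -262.1, 260.6]
ee_rot: [-2.974, -1.012, -0.002]
wrist_force: [-0.2, 0.5, -0.4]
grip_width: 0.457
grip_force: 0.0
```

```bash
python3 go.py 673.6 -264 217 38
```

```text
t=39.5 tcp [ 672.1 -262.1  260.6] ang 37.60 tiltz 0.06 turn -0.40  then dx -0.0 dy 2.4 dz 43.6  F [-0.2  0.5 -0.4] w 0.457 gf 0.0 q7 -0.41
```

Emit:
carry_out:
  targets:
    - [138, 0, 0.0024, 0.015, 0]
    - [138, 0, 0, 0.013, 0]
    - [138, 0, 0, 0.01, 0]
    - [138, 0, 0, 0.005, 0]
    - [138, 0, 0, 0, 0]

```text
clock: 40.0
tcp_pos: [672.7, -264.8, 215.3]
ee_rot: [-2.973, -1.009, 0.003]
wrist_force: [0.9, -0.5, -0.1]
grip_width: 0.457
grip_force: 0.0
```

```bash
python3 go.py 673.6 -264 217 38
```

```text
t=40.0 tcp [ 672.7 -264.8  215.3] ang 37.50 tiltz 0.14 turn -0.50  then dx 1.2 dy -0.1 dz -1.7  F [ 0.9 -0.5 -0.1] w 0.457 gf 0.0 q7 -0.39
```

No contact. Closing lightly on the wing.

Emit:
carry_out:
  targets:
    - [255, 0, 0, 0, 0]
    - [255, 0, 0, 0, 0]
    - [255, 0, 0, 0, 0]
    - [255, 0, 0, 0, 0]
  squeeze: 6

```text
clock: 40.4
tcp_pos: [672.7, -264.2, 217.5]
ee_rot: [-2.972, -1.009, 0.001]
wrist_force: [-6.1, 5.3, 4.7]
grip_width: 0.184
grip_force: 6.2
```

```bash
python3 go.py 673.6 -264 217 38; python3 -c "
from bench import r
s=r.state();print(s['torque'],s['grip_width']*87)"
```

```text
t=40.4 tcp [ 672.7 -264.2  217.5] ang 37.51 tiltz 0.15 turn -0.49  then dx 0.8 dy 0.4 dz 0.5  F [-6.1  5.3  4.7] w 0.184 gf 6.2 q7 -0.39
[ 1.00529542  1.46739532 -0.06120704] 16.019111727762155
```

Emit:
carry_out:
  targets:
    - [255, 0, -0.0015, 0, 0]
    - [255, 0, 0, 0, 0]
    - [255, 0, 0, 0, 0]

```text
clock: 40.7
tcp_pos: [672.4, -263.8, 217.5]
ee_rot: [-2.975, -1.01, -0.001]
wrist_force: [-1.8, 1.6, 2.8]
grip_width: 0.177
grip_force: 5.6
```

```bash
python3 go.py 673.6 -264 217 38; python3 -c "
from bench import r
s=r.state();print(s['torque'],s['grip_width']*87)"
```

```text
t=40.7 tcp [ 672.4 -263.8  217.5] ang 37.51 tiltz 0.02 turn -0.49  then dx 0.9 dy 0.9 dz 0.5  F [-1.8  1.6  2.8] w 0.177 gf 5.6 q7 -0.40
[0.25912392 0.66404425 0.02594172] 15.424285627954628
```

Emit:
carry_out:
  targets:
    - [255, 0, 0, 0, 6]
    - [255, 0, 0, 0, 6]
    - [255, 0, 0, 0, 6]
    - [255, 0, 0, 0, 0]

```text
clock: 41.1
tcp_pos: [672.2, -263.8, 217.5]
ee_rot: [-3.096, -0.532, 0.0]
wrist_force: [-4.2, 1.8, 4.8]
grip_width: 0.158
grip_force: 6.0
```

```bash
python3 go.py 673.6 -264 217 38; python3 -c "
from bench import r
s=r.state();print(s['torque'],s['grip_width']*87)"
```

```text
t=41.1 tcp [ 672.2 -263.8  217.5] ang 19.49 tiltz 0.02 turn -18.51  then dx 1.0 dy 1.0 dz 0.5  F [-4.2  1.8  4.8] w 0.158 gf 6.0 q7 -0.69
[0.34620054 0.87408671 0.06376305] 13.729496062306835
```

Emit:
carry_out:
  targets:
    - [255, 0, 0, 0, 6]
    - [255, 0, 0, 0, 6]
    - [255, 0, 0, 0, 0]

```text
clock: 41.4
tcp_pos: [672.4, -264.0, 217.3]
ee_rot: [3.134, 0.209, 0.0]
wrist_force: [-2.8, 2.2, 4.2]
grip_width: 0.149
grip_force: 6.0
```

```bash
python3 go.py 673.6 -264 217 38; python3 -c "
from bench import r
s=r.state();print(s['torque'],s['grip_width']*87)"
```

```text
t=41.4 tcp [ 672.4 -264.   217.3] ang 7.61 tiltz 0.01 turn -30.39  then dx 0.9 dy 0.8 dz 0.3  F [-2.8  2.2  4.2] w 0.149 gf 6.0 q7 -0.88
[ 0.32189957  0.82485492 -0.02354122] 12.967270629492548
```

Emit:
carry_out:
  targets:
    - [255, 0, 0, 0, 5]
    - [255, 0, 0, 0, 5]
    - [255, 0, 0, 0, 0]
  squeeze: 25

```text
clock: 41.7
tcp_pos: [672.4, -264.2, 217.6]
ee_rot: [3.14, -0.064, 0.001]
wrist_force: [-3.6, 1.6, 5.4]
grip_width: 0.135
grip_force: 24.7
```

```bash
cat > tq.py <<'E'
from bench import r
from go import st
import numpy as np
s,M=st();print("t %.2f ang %.2f torque %s F %s w %.1f gf %.1f"%(s["clock"],np.degrees(np.arctan2(M[1,0],M[0,0])),s["torque"].round(3),s["wrist_force"].round(1),s["grip_width"]*87,s["grip_force"]))
E
python3 tq.py
```

```text
t 41.70 ang -2.35 torque [ 0.256  0.782 -0.014] F [-3.6  1.6  5.4] w 11.7 gf 24.7
```

Emit:
carry_out:
  targets:
    - [255, 0, 0, 0, 3]
    - [255, 0, 0, 0, 0]

```text
clock: 41.9
tcp_pos: [672.5, -264.2, 217.5]
ee_rot: [3.138, -0.145, 0.001]
wrist_force: [-3.1, 0.4, 5.1]
grip_width: 0.133
grip_force: 24.7
```

```bash
python3 tq.py
```

```text
t 41.90 ang -5.30 torque [ 0.25   0.717 -0.007] F [-3.1  0.4  5.1] w 11.5 gf 24.7
```

Emit:
carry_out:
  targets:
    - [255, 0, 0, 0, 3]
    - [255, 0, 0, 0, 0]

```text
clock: 42.1
tcp_pos: [672.5, -264.3, 217.4]
ee_rot: [3.133, -0.228, 0.001]
wrist_force: [-2.7, 0.4, 3.8]
grip_width: 0.136
grip_force: 24.9
```

```bash
python3 tq.py
```

```text
t 42.10 ang -8.32 torque [ 0.273  0.677 -0.017] F [-2.7  0.4  3.8] w 11.9 gf 24.9
```

Emit:
carry_out:
  targets:
    - [255, 0, 0, 0, 2.5]
    - [255, 0, 0, 0, 0]

```text
clock: 42.3
tcp_pos: [672.5, -264.2, 217.3]
ee_rot: [3.127, -0.296, 0.001]
wrist_force: [-2.6, 0.3, 4.3]
grip_width: 0.136
grip_force: 25.0
```

```bash
python3 tq.py
```

```text
t 42.30 ang -10.81 torque [0.304 0.655 0.069] F [-2.6  0.3  4.3] w 11.8 gf 25.0
```

Emit:
carry_out:
  targets:
    - [255, 0, 0, 0, 2.5]
    - [255, 0, 0, 0, 0]

```text
clock: 42.5
tcp_pos: [672.5, -264.1, 217.3]
ee_rot: [3.12, -0.365, 0.001]
wrist_force: [-2.9, 0.5, 4.5]
grip_width: 0.128
grip_force: 25.1
```

```bash
python3 tq.py
```

```text
t 42.50 ang -13.33 torque [0.346 0.625 0.138] F [-2.9  0.5  4.5] w 11.2 gf 25.1
```

Emit:
carry_out:
  targets:
    - [255, 0, 0, 0, 2.5]
    - [255, 0, 0, 0, 0]

```text
clock: 42.7
tcp_pos: [672.5, -264.1, 217.2]
ee_rot: [3.111, -0.433, 0.001]
wrist_force: [-1.7, 0.1, 4.6]
grip_width: 0.14
grip_force: 25.2
```

```bash
python3 tq.py
```

```text
t 42.70 ang -15.85 torque [0.313 0.595 0.211] F [-1.7  0.1  4.6] w 12.2 gf 25.2
```

Emit:
carry_out:
  targets:
    - [255, 0, 0, 0, 2.5]
    - [255, 0, 0, 0, 0]

```text
clock: 42.9
tcp_pos: [672.6, -264.1, 217.1]
ee_rot: [3.101, -0.501, 0.001]
wrist_force: [-1.9, 0.5, 5.2]
grip_width: 0.133
grip_force: 25.4
```

```bash
python3 tq.py
```

```text
t 42.90 ang -18.36 torque [0.384 0.492 0.229] F [-1.9  0.5  5.2] w 11.5 gf 25.4
```

Emit:
carry_out:
  targets:
    - [255, 0, 0, 0, 2.5]
    - [255, 0, 0, 0, 0]

```text
clock: 43.1
tcp_pos: [672.6, -264.1, 217.1]
ee_rot: [3.09, -0.569, 0.001]
wrist_force: [-2.2, 0.5, 3.8]
grip_width: 0.141
grip_force: 25.5
```

```bash
python3 tq.py
```

```text
t 43.10 ang -20.87 torque [0.365 0.363 0.189] F [-2.2  0.5  3.8] w 12.3 gf 25.5
```

Emit:
carry_out:
  targets:
    - [255, 0, 0, 0, 2.5]
    - [255, 0, 0, 0, 0]

```text
clock: 43.3
tcp_pos: [672.6, -264.1, 217.0]
ee_rot: [3.076, -0.636, 0.001]
wrist_force: [-1.3, 0.2, 2.1]
grip_width: 0.14
grip_force: 25.6
```

```bash
python3 tq.py
```

```text
t 43.30 ang -23.37 torque [0.225 0.314 0.187] F [-1.3  0.2  2.1] w 12.2 gf 25.6
```

Torque has been level (slipping) since about −15.5°. I'll turn another 8° to pass the first click only.

Emit:
carry_out:
  targets:
    - [255, 0, 0, 0, 2.7]
    - [255, 0, 0, 0, 2.7]
    - [255, 0, 0, 0, 2.6]
    - [255, 0, 0, 0, 0]

```text
clock: 43.7
tcp_pos: [672.6, -264.2, 216.7]
ee_rot: [3.024, -0.849, 0.001]
wrist_force: [-0.7, -1.0, 1.8]
grip_width: 0.14
grip_force: 25.9
```

```bash
python3 tq.py
```

```text
t 43.70 ang -31.38 torque [0.118 0.078 0.224] F [-0.7 -1.   1.8] w 12.2 gf 25.9
```

Emit:
carry_out:
  targets:
    - [138, 0, 0, 0, 0]
    - [138, 0, 0, 0, 0]
    - [138, 0, 0, 0, 0]
    - [138, 0, 0, -0.01, 0]
    - [138, 0, 0, -0.03, 0]

```text
clock: 44.2
tcp_pos: [671.3, -262.6, 254.4]
ee_rot: [-3.023, 0.852, 0.009]
wrist_force: [1.1, -0.4, -0.8]
grip_width: 0.441
grip_force: 0.0
```

Emit:
carry_out:
  targets:
    - [138, 0, 0, -0.04, 0]
    - [138, 0, -0.05, -0.01, 0]
    - [138, 0, -0.05, 0, 0]
    - [138, 0, -0.05, 0, 0]
    - [138, 0, -0.05, 0, 0]

```text
clock: 44.7
tcp_pos: [777.3, -92.2, 308.1]
ee_rot: [-3.023, 0.852, -0.002]
wrist_force: [0.6, -1.4, 0.1]
grip_width: 0.459
grip_force: 0.0
```

Emit:
carry_out:
  targets:
    - [138, 0, -0.04, 0, 0]
    - [138, 0, 0, 0, 0]
    - [138, 0, 0, 0, 0]

```text
clock: 45.0
tcp_pos: [797.7, -58.6, 306.5]
ee_rot: [3.024, -0.848, -0.0]
wrist_force: [-0.5, -0.8, -0.4]
grip_width: 0.459
grip_force: 0.0
```

```bash
python3 tq.py; python3 chk.py | tail -4; sed -i 's/(.2,1.2)/(-1.,.6)/; s/\[25,30,35,40,45,50,55\]/[-45,-35,-30,-25,-20,-15,-10,-5,0]/' wing.py; python3 wing.py
```

```text
t 45.00 ang -31.33 torque [-0.023  0.198  0.014] F [-0.5 -0.8 -0.4] w 39.9 gf 0.0
y@x=-28 [132, 150, 178, 186, 172, 146, 158, 179, 201, 206, 208, 207, 207, 205, 204, 203, 204, 206, 203, 200, 198, 202, 206, 209, 209, 208, 206, 203, 203, 207, 206, 200, 194, 148, 129, 144, 157, 178, 204, 158, 113]
y@x=28 [130, 143, 176, 181, 168, 137, 152, 171, 169, 158, 156, 155, 154, 146, 133, 138, 156, 176, 181, 172, 151, 144, 149, 161, 165, 161, 155, 147, 142, 151, 156, 156, 150, 126, 116, 119, 140, 168, 185, 156, 119]
x@y=-25 [145, 150, 168, 171, 160, 157, 180, 196, 192, 189, 193, 191, 183, 186, 198, 203, 197, 194, 189, 164, 168, 170, 165, 147, 152, 148, 136, 127, 130, 154, 176, 174, 173, 196, 148, 105, 102, 129, 185, 198, 201]
x@y=25 [178, 203, 202, 184, 162, 154, 155, 163, 172, 168, 145, 146, 163, 172, 145, 124, 136, 160, 155, 158, 169, 165, 130, 108, 110, 109, 104, 104, 111, 107, 105, 118, 150, 166, 141, 107, 85, 72, 81, 89, 84]
alpha deg -14.9 d [3.7 4.8 3. ] -16.67952705569204
-45.0 -14.86; -35.0 -15.45; -30.0 -15.72; -25.0 -15.74; -20.0 -16.11; -15.0 -16.49; -10.0 -16.35; -5.0 -16.37; 0.0 -16.4; 
wing point [ 677.1 -261.1  199.7] model pt [ 674.  -265.3  195.5]
-20 [150, 150, 149, 150, 150, 148, 146, 148, 148, 149, 164, 186, 187, 198, 216]
0 [155, 150, 147, 150, 151, 150, 149, 149, 151, 152, 152, 159, 167, 182, 189]
20 [152, 153, 154, 154, 154, 154, 159, 160, 163, 186, 184, 160, 154, 156, 152]
```

```bash
python3 -c "
from bench import r
print(r.finish_job())"
```

```text
the job is handed in; nothing more can be done
None
```

I stacked the block, spacer and model plate in the pocket and turned the wing knob clockwise to about 15° of clutch slip by torque readings (first click 9.7°, second 29.8°), then let go and handed the job in at 45 s. The block and spacer show seated in the pictures; that the model plate lies flat rests on edge readings and the knob stopping where expected.

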